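# Return four swapped specimen vials to their colour-coded stands

### The arm

A 6-joint arm with a two-finger parallel gripper is mounted at the origin on the work surface; the furniture and walls round the work are solid. World frame = base frame: x ahead of the robot, y to its left, z up, the work surface at z = 0. Lengths are in mm, angles in rad, forces in N, time in s.
With the tool pointing down it reaches from about 325 to 750 mm from the base axis. Payload 7.6 kg.
Tool frame: the origin (TCP) lies midway between the tips of the shut fingers; the grasp point (between the pads) lies 19 mm behind it; z points along the fingers, y is the line along which they close (so a half turn about z gives the same grasp; the last joint's range is limited). The gripper opens to 85 mm and grips with 20 to 120 N. Pads are 22 mm wide; open, the fingers measure 114 mm over their backs; the gripper's body (76 mm by 85 mm) begins 54 mm behind the grasp point. The pads swing forward as they close: fully open they stand 13 mm farther back than shut.
Start: joints at [1.116, 0.052, 1.401, -0, 1.689, -0.07], TCP at [197.057, 486.636, 231.323] pointing down, gripper open.
Joint ranges: [-2.9, 2.9], [-0.91, 2.17], [0.12, 2.37], [-1.06, 4.2], [0.26, 2.73], [-2.93, 2.93]. Speed limits (rad/s): [2.57, 2.57, 3.01, 3.14, 3.14, 3.14].

### API

Orientations are given as a unit quaternion [w, x, y, z].
In Python, from rig import env gives the robot as it stands.
- The arm moves only by the tool play_rows, never from a script. Its argument "steps" is a list of rows, each a list of 3 entries, a list of its own where there are three numbers: the finger opening in cm, from 0 to 8.54, then the shift along the tool's x, y, z in cm, then the turn, a rotation vector about the tool's x, y, z in rad. In form: [[hand, [dx, dy, dz], [wx, wy, wz]], ...]. A call has 1 to 20 rows; each row is the pose to reach, as a shift and turn from the pose commanded when the call began, along the tool's axes at that moment; what a row does not reach only later rows make up. A row lasts 1/10 s, in which the tool goes at most 50 mm and 8.59 degrees, less where a joint would pass 70% of its speed; a pose out of reach is approached as far as the arm can. A call with a gripper value outside its range is refused whole. The fingers move at their own pace and stop on an object; "grip_force" is the grip in N (left out, the last holds). Time passes only in rows, so rows that repeat a pose let the fingers close. It gives the time, the measured TCP pose, the force, the opening and the grip force at its end, in the units of the state.
- env.read_state(): the state, without advancing time (a new reading comes with each control period).
- env.camera(name): name is "scene" or "top" or "wrist"; returns (picture, depth): 420x560x3 uint8, red, green, blue; 420x560 float32, mm along the optical axis (not along the pixel's ray), 0 where there is no reading.
- env.camera_model(name): a dict with "fx", "fy", "cx", "cy" (pixels), "rvec" (rotation vector, rad) and "tvec" (3), from world to camera coordinates, as OpenCV has them; the wrist camera has in their place "mount" (4x4, takes a point from camera to tool coordinates, whose origin is the TCP and whose axes are the flange's). Camera axes: x right, y down, z forward; pixel columns grow to the right and rows downward; lengths in mm; the calibration is good to about 2 mm. A picture is of the moment at which its call begins: read the wrist's pose just before it. camera_model takes no time and is no camera call.
- env.hand_in(): hands the job in; it is judged then, once.
The state is a dict: "clock": time; "joint_positions": joint angles; "qd": joint speeds; "effort": joint torques, N m; "position": TCP position; "ee_rot": TCP orientation; "ft_force": force on the tool from outside, world axes, zero at the start; "wrist_torque": the same for the moment, N m; "finger_gap": finger opening in mm; "finger_force": force on a finger pad.
Only numpy, scipy, OpenCV 4.12 (cv2) and the standard library are available. Lean on these libraries where they do the work, as an engineer would, in place of code of your own. Each camera call takes 0.05 s, during which the arm holds its last target. There are 200 camera calls.

### The job

The four specimen vials have been put back in the wrong stands. Put each one upright in the stand whose collar matches its cap colour; the empty black stand is there to park a vial on the way and ends up empty again. Do not tip a vial over or set one down on the bench.

Things in the scene. Friction and masses are not known exactly. Their poses are not given: they have to be found in the camera images.
- vial_yellow: loose upright specimen vial with a yellow cap, 58 mm tall: clear body 24 mm in diameter up to 46 mm, cap 26 mm in diameter from 46 to 58 mm; origin at the centre of its underside, z up its axis. At the start it stands in a stand of another colour
- vial_white: loose upright specimen vial with a white cap, 58 mm tall: clear body 24 mm in diameter up to 46 mm, cap 26 mm in diameter from 46 to 58 mm; origin at the centre of its underside, z up its axis. At the start it stands in a stand of another colour
- vial_blue: loose upright specimen vial with a blue cap, 58 mm tall: clear body 24 mm in diameter up to 46 mm, cap 26 mm in diameter from 46 to 58 mm; origin at the centre of its underside, z up its axis. At the start it stands in a stand of another colour
- vial_red: loose upright specimen vial with a red cap, 58 mm tall: clear body 24 mm in diameter up to 46 mm, cap 26 mm in diameter from 46 to 58 mm; origin at the centre of its underside, z up its axis. At the start it stands in a stand of another colour
- stand_yellow: vial stand with a yellow collar and yellow well floor: fixed; dark foot 66 x 66 x 8 mm with a round collar, 56 mm outside, 44 mm inside, rim 17 mm above the bench; a vial stands inside it, 8 mm above the origin. Origin: centre of the underside, on the bench. Swing round in front of the tall microscope behind at left (x > 0.48, y > 0.09 m) and the light source (x > 0.6, y < -0.17)
- stand_white: vial stand with a white collar and white well floor: fixed; dark foot 66 x 66 x 8 mm with a round collar, 56 mm outside, 44 mm inside, rim 17 mm above the bench; a vial stands inside it, 8 mm above the origin. Origin: centre of the underside, on the bench. Swing round in front of the tall microscope behind at left (x > 0.48, y > 0.09 m) and the light source (x > 0.6, y < -0.17)
- stand_blue: vial stand with a blue collar and blue well floor: fixed; dark foot 66 x 66 x 8 mm with a round collar, 56 mm outside, 44 mm inside, rim 17 mm above the bench; a vial stands inside it, 8 mm above the origin. Origin: centre of the underside, on the bench. Swing round in front of the tall microscope behind at left (x > 0.48, y > 0.09 m) and the light source (x > 0.6, y < -0.17)
- stand_red: vial stand with a red collar and red well floor: fixed; dark foot 66 x 66 x 8 mm with a round collar, 56 mm outside, 44 mm inside, rim 17 mm above the bench; a vial stands inside it, 8 mm above the origin. Origin: centre of the underside, on the bench. Swing round in front of the tall microscope behind at left (x > 0.48, y > 0.09 m) and the light source (x > 0.6, y < -0.17)
- stand_black: spare stand, all black, empty at the start: fixed; dark foot 66 x 66 x 8 mm with a round collar, 56 mm outside, 44 mm inside, rim 17 mm above the bench; a vial stands inside it, 8 mm above the origin. Origin: centre of the underside, on the bench. Swing round in front of the tall microscope behind at left (x > 0.48, y > 0.09 m) and the light source (x > 0.6, y < -0.17)

How it is judged:
By the outcome, as a careful person would: the job done as asked, in the order asked, and still so for the second after the job is handed in, with the robot touching nothing.
It also fails if it takes over 131 s, if anything falls off the work surface, if the arm or the gripper's body presses on something with over 40 N, if the wrist force passes 120 N, or if a joint passes its speed limit or range.

## Working session

There is one attempt and no reset: what is moved stays moved. The work goes in short steps, Python scripts to look and compute and a tool call to move; the robot and the scene stay as the last step left them, time stands still between calls to the robot, and variables do not carry over. Pictures are saved under pics/ and viewed, at most 14 in all, crops included, and the job is handed in when it is done.

Besides the shell and the picture viewer there is one more tool, called as name([rows], argument=value, ...), one row to a line, values as JSON. play_rows: Moves the arm, as the interface text tells. Its arguments: {"type":"object","properties":{"steps":{"type":"array"},"grip_force":{"type":"number"}},"required":["steps"]}

```bash
ls; mkdir -p pics
python3 - <<'E'
from rig import env
import cv2
print(env.read_state())
for n in ("top","scene"):
    p,d=env.camera(n); cv2.imwrite(f"pics/{n}0.png",p[:,:,::-1])
    import numpy as np; np.save(f"/tmp/{n}0.npy",d)
for n in ("top","scene","wrist"): print(env.camera_model(n))
E
```

```text
pics
{'clock': 0.0, 'joint_positions': array([ 1.11570368e+00,  5.28410963e-02,  1.40173300e+00, -1.52963034e-05,
        1.68862553e+00, -7.03243969e-02]), 'qd': array([-0.00089256, -0.00281266, -0.00029432,  0.00129532, -0.00094246,
        0.00060468]), 'effort': array([-2.08633581e-03, -3.81669688e+01, -3.60186696e+01, -2.11765127e-04,
        6.15055105e-03,  1.36785627e-05]), 'position': array([196.91361461, 486.33766342, 230.4659938 ]), 'ee_rot': array([-2.01327749e-04,  1.91200394e-01,  9.81550693e-01, -7.77891097e-04]), 'ft_force': array([ 0.30132677, -0.18483621,  0.29937511]), 'wrist_torque': array([0.05377276, 0.01137709, 0.04030082]), 'finger_force': 0.0, 'finger_gap': 85.3407450934017}
{'fx': 470.74948142526785, 'fy': 470.74948142526785, 'cx': 285.3179690165331, 'cy': 209.80478425328172, 'rvec': array([ 2.13474179, -2.12456593,  0.16369556]), 'tvec': array([ 27.72274717, 508.85120852, 837.50437018])}
{'fx': 497.890856119662, 'fy': 497.890856119662, 'cx': 280.67440604113364, 'cy': 196.2566896142503, 'rvec': array([ 2.025307  , -1.1506391 ,  0.53762896]), 'tvec': array([-246.90474197,  323.33347216,  664.41467961])}
{'fx': 330.62253147649864, 'fy': 330.62253147649864, 'cx': 280.67623832455826, 'cy': 212.43306703405096, 'mount': array([[-1.17949446e-03, -9.61847436e-01, -2.73583841e-01,
         6.99453695e+01],
       [ 9.99999129e-01, -1.29640871e-03,  2.46556821e-04,
         1.14075163e+00],
       [-5.91826519e-04, -2.73583312e-01,  9.61848128e-01,
        -1.43614129e+02],
       [ 0.00000000e+00,  0.00000000e+00,  0.00000000e+00,
         1.00000000e+00]])}
```

View pics/top0.png

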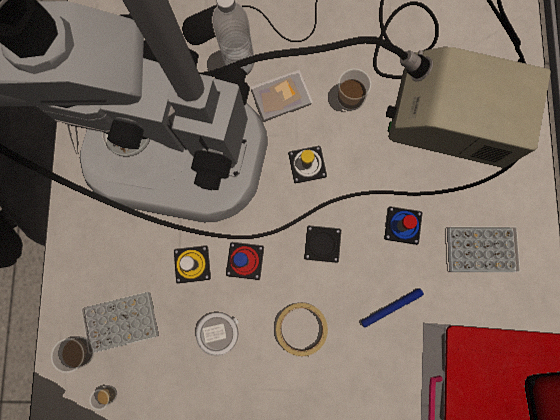

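View pics/scene0.png

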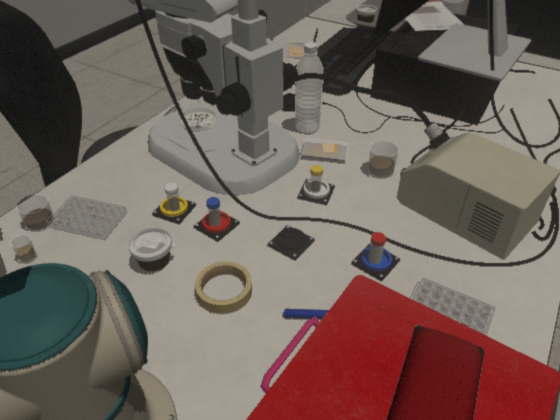

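The yellow and white vials are swapped (yellow-capped at top px (308,157) in the white stand, white-capped at (188,264) in the yellow stand). Blue and red are swapped too: blue at (240,260) in the red stand, red at (409,222) in the blue stand. The black stand at (322,243) is empty. I'll enlarge both views to measure.

Run:
```python
import cv2
p=cv2.imread("pics/top0.png"); cv2.imwrite("pics/topc.png",cv2.resize(p[135:295,168:428],None,fx=3,fy=3,interpolation=cv2.INTER_CUBIC))
p=cv2.imread("pics/scene0.png"); cv2.imwrite("pics/scenec.png",cv2.resize(p[155:285,150:410],None,fx=3,fy=3,interpolation=cv2.INTER_CUBIC))
```

```text
(no output)
```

View pics/topc.png

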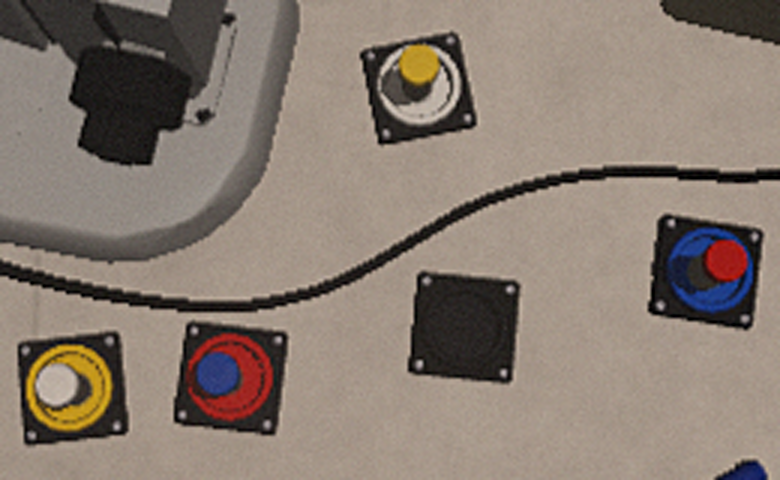

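View pics/scenec.png

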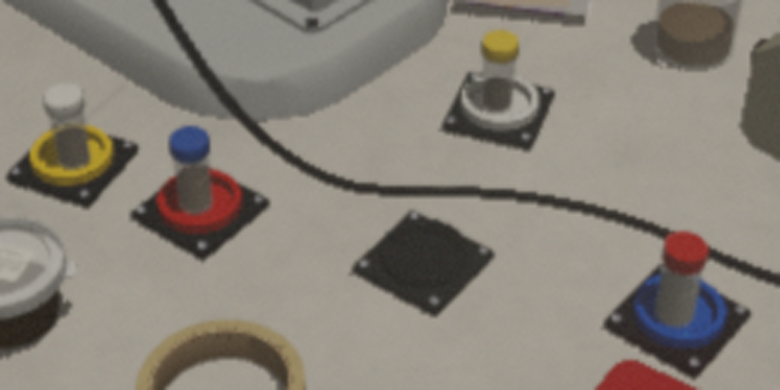

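```bash
cat > h.py <<'E'
import numpy as np, cv2
from rig import env
from scipy.spatial.transform import Rotation as R
def cam(n):
    m=env.camera_model(n); K=np.array([[m['fx'],0,m['cx']],[0,m['fy'],m['cy']],[0,0,1]])
    return K,cv2.Rodrigues(m['rvec'])[0],np.array(m['tvec'])
def tri(a,b,c1,c2):
    P=[K@np.c_[r,t] for K,r,t in (c1,c2)]
    X=cv2.triangulatePoints(P[0],P[1],np.array(a,float),np.array(b,float)).ravel(); X=X[:3]/X[3]
    q=P[0]@np.r_[X,1]; return X,np.hypot(*(q[:2]/q[2]-a))
def cloud(c,d):
    K,r,t=c; v,u=np.indices(d.shape)
    p=np.linalg.inv(K)@np.stack([u.ravel(),v.ravel(),np.ones(u.size)])*d.ravel()
    return (r.T@(p-t[:,None])).T.reshape(*d.shape,3)
E
cat > a.py <<'E'
from h import *
T,S=cam("top"),cam("scene")
pts=dict(vy=((420,64),(500,42)),vw=((57,384),(64,95)),vb=((218,373),(189,139)),vr=((727,259),(686,245)),
 sw=((419,87),(500.5,110)),sy=((71.5,387.5),(73,160)),sr=((231,377),(200.5,208)),sk=((465.5,327),(424,258)),sb=((706.5,271),(677,317.5)))
ct=cloud(T,np.load("/tmp/top0.npy")); cs=cloud(S,np.load("/tmp/scene0.npy"))
for k,(a,b) in pts.items():
    a=np.array(a)/3+(168,135)-1/3; b=np.array(b)/3+(150,155)-1/3
    X,e=tri(a,b,T,S); iu,iv=np.round(a).astype(int)
    print(k,X.round(1),round(e,2),"depth",ct[iv,iu].round(1))
for u,v in [(60,90),(0,265),(100,292),(200,305),(300,292),(400,245),(480,205),(600,172),(770,177)]:
    u=u//3+168;v=v//3+135
    q=ct[v-4:v+5,u-4:u+5].reshape(-1,3); print("cable",q[q[:,2].argmax()].round(0))
q=ct[20:115,395:]; q=q.reshape(-1,3); print("light",q[q[:,2]>60].min(0).round(),q[q[:,2]>60].max(0).round())
q=cs.reshape(-1,3); q=q[(q[:,0]>350)&(q[:,0]<800)&(q[:,1]>0)&(q[:,1]<400)&(q[:,2]>90)&(q[:,2]<400)]; print("scope",q.min(0).round(),q.max(0).round())
E
python3 a.py
```

```text
vy [606.8 -11.   63. ] 0.02 depth [605.9 -11.6  66.1]
vw [408.6 205.8  64.1] 0.29 depth [407.6 205.1  66.2]
vb [415.6 109.9  63.4] 0.17 depth [415.  110.1  69.1]
vr [ 485.3 -195.7   65.5] 0.12 depth [ 484.8 -194.7   68.6]
sw [608.9 -13.    2.2] 0.29 depth [595.5 -10.3  48. ]
sy [409.6 209.4   5.4] 0.28 depth [405.9 196.2  65.6]
sr [416.7 107.8   4. ] 0.19 depth [413.5 101.5  65.5]
sk [449.2 -42.2   6.9] 0.22 depth [448.1 -42.    9.4]
sb [ 486.3 -197.8    4.2] 0.12 depth [ 478.7 -184.1   59.2]
cable [364.  19. 910.]
cable [459. 204. 228.]
cable [364.  19. 910.]
cable [451. 125. 100.]
cable [364.  19. 910.]
cable [498.   2.  13.]
cable [364.  19. 910.]
cable [364.  19. 910.]
cable [364.  19. 910.]
light [ 364. -431.   60.] [802.  19. 910.]
scope [445.   0.  90.] [800. 397. 386.]
```

```bash
cat > c.py <<'E'
from h import *
for n in ("top","scene"):
    d=np.load(f"/tmp/{n}0.npy"); C=cloud(cam(n),d); p=cv2.imread(f"pics/{n}0.png").max(2)
    m=(d>0)&(p<60)&(C[:,:,0]>380)&(C[:,:,0]<640)&(C[:,:,2]>8)&(C[:,:,2]<600)
    q=C[m]
    print(n)
    for y in range(-280,340,20):
        s=q[abs(q[:,1]-y)<5]; s=s[s[:,0]<(480 if y>60 else 640)]
        if len(s): print(y,len(s),s.min(0).round(),np.median(s,0).round(),s.max(0).round())
E
python3 c.py
```

```text
top
-280 144 [ 553. -285.    8.] [ 626. -280.   77.] [ 628. -275.  131.]
-260 143 [ 548. -265.    9.] [ 631. -260.   81.] [ 634. -255.  130.]
-240 135 [ 548. -245.    8.] [ 636. -240.   80.] [ 638. -235.  130.]
-220 73 [ 451. -225.    8.] [ 506. -222.   10.] [ 640. -215.  130.]
-200 18 [ 453. -205.    8.] [ 466. -201.    9.] [ 548. -195.   45.]
-180 120 [ 456. -185.    8.] [ 485. -182.   10.] [ 550. -175.   63.]
-160 18 [ 460. -165.    8.] [ 472. -163.    9.] [ 552. -158.   11.]
-140 5 [ 550. -144.    8.] [ 550. -140.    9.] [ 552. -136.    9.]
-120 2 [ 548. -124.    8.] [ 548. -124.    9.] [ 548. -123.   10.]
-100 4 [ 544. -101.    9.] [545. -99.   9.] [546. -95.   9.]
-60 149 [416. -65.   8.] [448. -60.  11.] [536. -55.  21.]
-40 182 [418. -45.   8.] [464. -40.  10.] [637. -35.  20.]
-20 156 [419. -25.   8.] [455. -21.  11.] [639. -15.  56.]
0 49 [496.  -5.   8.] [579.  -1.  10.] [637.   4.  58.]
20 56 [484.  16.   8.] [608.  18.   9.] [633.  24.  14.]
40 16 [471.  37.  14.] [476.  40.  17.] [480.  44.  23.]
60 17 [465.  55.  24.] [467.  59.  27.] [471.  65.  32.]
80 92 [381.  75. 
[... 1426 characters left out ...]
  22.]
60 10 [461.  56.  23.] [465.  61.  28.] [467.  64.  32.]
80 54 [380.  75.   8.] [426.  79.   9.] [462.  85.  52.]
100 24 [383.  96.   8.] [452. 100.  65.] [458. 104.  75.]
120 30 [384. 115.   8.] [449. 121.  85.] [454. 125.  99.]
140 26 [387. 135.   8.] [449. 140. 119.] [453. 145. 130.]
160 22 [448. 155. 140.] [450. 159. 148.] [453. 164. 156.]
180 60 [380. 175.   8.] [432. 180.  10.] [456. 185. 193.]
200 32 [380. 195.   8.] [455. 200. 215.] [460. 205. 225.]
220 48 [380. 215.   8.] [459. 221. 252.] [463. 225. 263.]
240 45 [462. 235. 275.] [465. 240. 291.] [470. 245. 303.]
260 51 [469. 255. 311.] [473. 260. 330.] [479. 265. 343.]
280 17 [477. 275. 352.] [479. 277. 363.] [480. 281. 373.]
```

```bash
cat > plan.py <<'E'
from h import *
import sys,json
# usage: plan.py hand step "x,y,z;x,y,z" : rows (tool axes, cm) from the measured pose to world waypoints, tool tilted 0.2527 toward base
T=.2527; c,s=np.cos(T),np.sin(T); Rd=np.array([[-c,0,s],[0,1,0],[-s,0,-c]])
hand,step=float(sys.argv[1]),float(sys.argv[2])
st=env.read_state(); p=st['position']; q=st['ee_rot']; R0=R.from_quat(np.r_[q[1:],q[0]])
rv=(R0.inv()*R.from_matrix(Rd)).as_rotvec(); n0=int(np.ceil(np.linalg.norm(rv)/.08)); rows=[];cur=p
for w in sys.argv[3].split(';'):
    w=np.array(w.split(','),float); n=max(1,int(np.ceil(np.linalg.norm(w-cur)/step)))
    for i in range(1,n+1):
        f=min(1,(len(rows)+1)/max(n0,1))
        rows.append([hand,R0.inv().apply(cur+(w-cur)*i/n-p).round(1)/10,(rv*f).round(3)])
    cur=w
print(len(rows),"t",round(st['clock'],1),"p",p.round(1),"F",st['ft_force'].round(1),"gap",round(st['finger_gap'],1))
print(json.dumps([[h,np.round(a,2).tolist(),b.tolist()] for h,a,b in rows]).replace(' ',''))
E
python3 - <<'E'
from h import *
C=cloud(cam("top"),np.load("/tmp/top0.npy")); q=C[325:,445:].reshape(-1,3); print("book",np.percentile(q,[2,50,98],axis=0).round())
q=C[310:360,195:245].reshape(-1,3);print("jar",np.percentile(q,[50,98],axis=0).round())
E
python3 plan.py 8.5 35 "330,220,215;400,0,190;560,-11,160"
```

```text
book [[ 176. -426.    0.]
 [ 242. -302.  162.]
 [ 304. -218.  213.]]
jar [[281. 147.  45.]
 [322. 198.  52.]]
21 t 0.1 p [196.9 486.4 230.6] F [ 0.4 -0.3  0.2] gap 85.5
[[8.5,[-2.48,-2.19,0.18],[-0.008,-0.042,-0.064]],[8.5,[-4.96,-4.38,0.35],[-0.017,-0.083,-0.128]],[8.5,[-7.44,-6.56,0.53],[-0.025,-0.125,-0.191]],[8.5,[-9.93,-8.75,0.7],[-0.033,-0.167,-0.255]],[8.5,[-12.41,-10.94,0.88],[-0.042,-0.208,-0.319]],[8.5,[-14.89,-13.13,1.05],[-0.05,-0.25,-0.383]],[8.5,[-17.37,-15.32,1.23],[-0.05,-0.25,-0.383]],[8.5,[-19.85,-17.51,1.41],[-0.05,-0.25,-0.383]],[8.5,[-22.33,-19.69,1.58],[-0.05,-0.25,-0.383]],[8.5,[-24.44,-22.23,1.94],[-0.05,-0.25,-0.383]],[8.5,[-26.55,-24.77,2.3],[-0.05,-0.25,-0.383]],[8.5,[-28.65,-27.31,2.66],[-0.05,-0.25,-0.383]],[8.5,[-30.76,-29.84,3.02],[-0.05,-0.25,-0.383]],[8.5,[-32.87,-32.38,3.38],[-0.05,-0.25,-0.383]],[8.5,[-34.97,-34.92,3.74],[-0.05,-0.25,-0.383]],[8.5,[-37.08,-37.46,4.1],[-0.05,-0.25,-0.383]],[8.5,[-40.13,-36.46,4.7],[-0.05,-0.25,-0.383]],[8.5,[-43.18,-35.46,5.3],[-0.05,-0.25,-0.383]],[8.5,[-46.23,-34.46,5.9],[-0.05,-0.25,-0.383]],[8.5,[-49.27,-33.46,6.5],[-0.05,-0.25,-0.383]],[8.5,[-52.32,-32.47,7.1],[-0.05,-0.25,-0.383]]]
```

play_rows([
  [8.5,[-2.5,-2.2,0.2],[-0.008,-0.042,-0.064]],
  [8.5,[-5.0,-4.4,0.35],[-0.017,-0.083,-0.128]],
  [8.5,[-7.5,-6.6,0.5],[-0.025,-0.125,-0.191]],
  [8.5,[-10,-8.8,0.7],[-0.033,-0.167,-0.255]],
  [8.5,[-12.4,-11,0.9],[-0.042,-0.208,-0.319]],
  [8.5,[-15,-13.1,1.1],[-0.05,-0.25,-0.383]],
  [8.5,[-17.4,-15.3,1.2],[-0.05,-0.25,-0.383]],
  [8.5,[-20,-17.5,1.4],[-0.05,-0.25,-0.383]],
  [8.5,[-22.3,-19.7,1.6],[-0.05,-0.25,-0.383]],
  [8.5,[-24.4,-22.2,1.9],[-0.05,-0.25,-0.383]],
  [8.5,[-26.5,-24.8,2.3],[-0.05,-0.25,-0.383]],
  [8.5,[-28.6,-27.3,2.7],[-0.05,-0.25,-0.383]],
  [8.5,[-30.8,-29.8,3.0],[-0.05,-0.25,-0.383]],
  [8.5,[-32.9,-32.4,3.4],[-0.05,-0.25,-0.383]],
  [8.5,[-35,-34.9,3.7],[-0.05,-0.25,-0.383]],
  [8.5,[-37.1,-37.5,4.1],[-0.05,-0.25,-0.383]],
  [8.5,[-40.1,-36.5,4.7],[-0.05,-0.25,-0.383]],
  [8.5,[-43.2,-35.5,5.3],[-0.05,-0.25,-0.383]],
  [8.5,[-46.2,-34.5,5.9],[-0.05,-0.25,-0.383]],
  [8.5,[-46.2,-34.5,5.9],[-0.05,-0.25,-0.383]],
])

```text
clock: 2.1
position: [496.8, -6.9, 169.3]
ee_rot: [0.124, 0.0, 0.992, 0.001]
ft_force: [0.1, -1.1, -0.1]
finger_gap: 84.8
finger_force: 0.0
```

```bash
cat > w.py <<'E'
from h import *
import sys
st=env.read_state(); p,d=env.camera("wrist"); cv2.imwrite(sys.argv[1],p[:,:,::-1]); 
m=env.camera_model("wrist"); q=st['ee_rot']; Rt=R.from_quat(np.r_[q[1:],q[0]]).as_matrix()
A=np.eye(4);A[:3,:3]=Rt;A[:3,3]=st['position']; B=A@m['mount']
K=np.array([[m['fx'],0,m['cx']],[0,m['fy'],m['cy']],[0,0,1]]); r=B[:3,:3].T; C=cloud((K,r,-r@B[:3,3]),d)
np.savez("/tmp/w.npz",C=C,d=d,p=p,K=K,r=r,t=-r@B[:3,3])
# cap tops: points near z=66, grouped
M=((d>0)&(C[:,:,2]>58)&(C[:,:,2]<72)&(C[:,:,0]>360)&(C[:,:,0]<660)).astype(np.uint8)
n,L,S,_=cv2.connectedComponentsWithStats(M)
for i in range(1,n):
    if S[i,4]>60: Q=C[L==i]; print("z66 blob",S[i],"mid",((Q.min(0)+Q.max(0))/2).round(1),"med",np.median(Q,0).round(1),p[L==i].mean(0).round())
E
python3 w.py pics/w1.png; python3 plan.py 8.5 25 "575,-11.3,150;611.3,-11.3,100;611.3,-11.3,38"
```

```text
z66 blob [ 443   35   48   46 1665] mid [415.  111.5  63.6] med [414.6 109.8  66.1] [10. 19. 45.]
z66 blob [421 117  34  13 313] mid [455.5 102.1  65. ] med [454.7 101.8  65.1] [17. 16. 15.]
z66 blob [   3  144   45   37 1223] mid [ 484.1 -193.    63.4] med [ 482.5 -190.3   66.6] [134.  11.   8.]
z66 blob [422 268  67  23 650] mid [595.7 152.7  65. ] med [591.9 144.   65.2] [64. 62. 58.]
z66 blob [263 273  29  27 615] mid [605.7  -8.9  62.9] med [602.   -8.9  65.9] [171. 138.  11.]
z66 blob [   0  300   98   26 1155] mid [ 636.7 -231.2   65. ] med [ 636.6 -231.5   64.9] [60. 55. 44.]
10 t 2.1 p [495.8  -6.7 170.2] F [-0.2  0.2  0.2] gap 84.8
[[8.5,[-1.79,-0.12,0.98],[0.002,-0.004,-0.0]],[8.5,[-3.59,-0.23,1.96],[0.002,-0.004,-0.0]],[8.5,[-5.38,-0.35,2.93],[0.002,-0.004,-0.0]],[8.5,[-7.18,-0.47,3.91],[0.002,-0.004,-0.0]],[8.5,[-7.94,-0.47,5.83],[0.002,-0.004,-0.0]],[8.5,[-8.7,-0.48,7.74],[0.002,-0.004,-0.0]],[8.5,[-9.47,-0.48,9.65],[0.002,-0.004,-0.0]],[8.5,[-8.96,-0.48,11.66],[0.002,-0.004,-0.0]],[8.5,[-8.45,-0.49,13.66],[0.002,-0.004,-0.0]],[8.5,[-7.94,-0.49,15.66],[0.002,-0.004,-0.0]]]
```

View pics/w1.png

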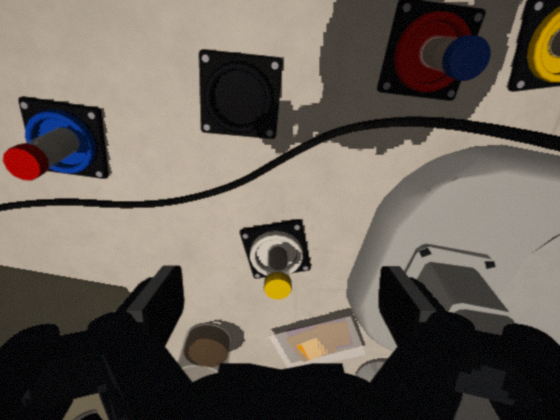

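The wrist view shows the yellow cap at (277,287), centred between the fingers, and the microscope base edge at right (~350,300) clear of them. I'm descending on it now.

play_rows([
  [8.5,[-1.8,-0.1,1.0],[0,0,0]],
  [8.5,[-3.6,-0.2,2.0],[0,0,0]],
  [8.5,[-5.4,-0.3,2.9],[0,0,0]],
  [8.5,[-7.2,-0.4,3.9],[0,0,0]],
  [8.5,[-7.9,-0.4,5.8],[0,0,0]],
  [8.5,[-8.7,-0.4,7.7],[0,0,0]],
  [8.5,[-9.4,-0.4,9.6],[0,0,0]],
  [8.5,[-9.2,-0.4,10.6],[0,0,0]],
  [8.5,[-8.9,-0.4,11.6],[0,0,0]],
  [8.5,[-8.6,-0.4,12.6],[0,0,0]],
  [8.5,[-8.4,-0.4,13.6],[0,0,0]],
  [8.5,[-8.2,-0.4,14.6],[0,0,0]],
  [8.5,[-7.9,-0.4,15.6],[0,0,0]],
  [8.5,[-7.9,-0.4,15.6],[0,0,0]],
])

```text
clock: 3.55
position: [610.2, -10.2, 38.9]
ee_rot: [0.125, -0.0, 0.992, 0.001]
ft_force: [0.9, -0.0, -0.5]
finger_gap: 85.1
finger_force: 0.0
```

```bash
python3 w.py pics/w2.png; python3 plan.py 8.5 25 "611,-10,38"
```

```text
z66 blob [ 250  268   64   61 3091] mid [605.8  -8.7  62.9] med [602.   -8.9  65.9] [130. 104.   8.]
z66 blob [ 379  269   54   61 1129] mid [603.1  39.8  65. ] med [596.9  33.6  65.7] [20. 19. 19.]
z66 blob [ 128  270   56   60 1135] mid [603.3 -58.3  65. ] med [596.9 -51.9  65.6] [20. 20. 19.]
1 t 3.6 p [610.8 -10.3  40. ] F [ 0.9 -0.1 -0.7] gap 85.1
[[8.5,[0.03,0.03,0.2],[0.002,-0.001,0.0]]]
```

View pics/w2.png

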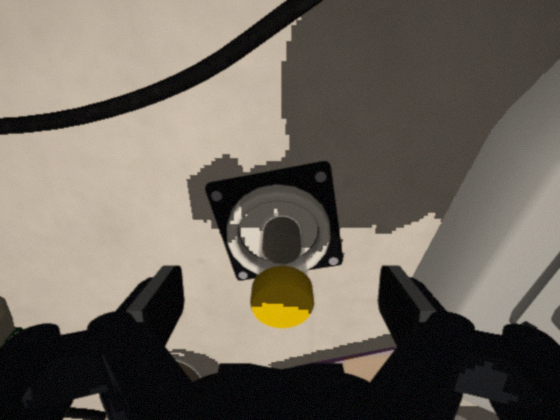

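The yellow cap at (282,297) sits midway between the pads (~180 and ~380), so I'm closing.

play_rows([
  [2,[0,0.1,0.1],[0,0,0]],
  [2,[0,0.1,0.1],[0,0,0]],
  [2,[0,0.1,0.1],[0,0,0]],
  [2,[0,0.1,0.1],[0,0,0]],
  [2,[0,0.1,0.1],[0,0,0]],
  [2,[0,0.1,0.1],[0,0,0]],
  [2,[0,0.1,0.1],[0,0,0]],
  [2,[0,0.1,0.1],[0,0,0]],
  [2,[0,0.1,0.1],[0,0,0]],
  [2,[0,0.1,0.1],[0,0,0]],
], grip_force=40)

```text
clock: 4.6
position: [611.9, -9.4, 40.6]
ee_rot: [0.127, -0.0, 0.992, 0.001]
ft_force: [0.2, 0.7, 4.9]
finger_gap: 23.5
finger_force: 39.4
```

```bash
python3 plan.py 2 15 "610,-10,140;454,-42,140"
```

```text
18 t 4.6 p [611.9  -9.4  40.6] F [0.2 0.7 4.9] gap 23.5
[[2.0,[-0.33,-0.01,-1.38],[0.001,0.002,0.0]],[2.0,[-0.66,-0.01,-2.76],[0.001,0.002,0.0]],[2.0,[-0.99,-0.02,-4.14],[0.001,0.002,0.0]],[2.0,[-1.32,-0.03,-5.53],[0.001,0.002,0.0]],[2.0,[-1.65,-0.04,-6.91],[0.001,0.002,0.0]],[2.0,[-1.98,-0.04,-8.29],[0.001,0.002,0.0]],[2.0,[-2.31,-0.05,-9.67],[0.001,0.002,0.0]],[2.0,[-0.94,-0.34,-10.03],[0.001,0.002,0.0]],[2.0,[0.43,-0.63,-10.39],[0.001,0.002,0.0]],[2.0,[1.8,-0.92,-10.74],[0.001,0.002,0.0]],[2.0,[3.18,-1.21,-11.1],[0.001,0.002,0.0]],[2.0,[4.55,-1.5,-11.46],[0.001,0.002,0.0]],[2.0,[5.92,-1.79,-11.81],[0.001,0.002,0.0]],[2.0,[7.29,-2.08,-12.17],[0.001,0.002,0.0]],[2.0,[8.67,-2.37,-12.53],[0.001,0.002,0.0]],[2.0,[10.04,-2.66,-12.89],[0.001,0.002,0.0]],[2.0,[11.41,-2.95,-13.24],[0.001,0.002,0.0]],[2.0,[12.78,-3.25,-13.6],[0.001,0.002,0.0]]]
```

play_rows([
  [2,[-0.1,0,-0.5],[0,0,0]],
  [2,[-0.3,0,-1.2],[0,0,0]],
  [2,[-0.5,0,-2.0],[0,0,0]],
  [2,[-0.8,0,-3.2],[0,0,0]],
  [2,[-1.1,0,-4.5],[0,0,0]],
  [2,[-1.5,0,-6],[0,0,0]],
  [2,[-1.8,0,-7.5],[0,0,0]],
  [2,[-2.1,0,-8.7],[0,0,0]],
  [2,[-2.3,0,-9.7],[0,0,0]],
  [2,[-2.3,0,-9.7],[0,0,0]],
])

```text
clock: 5.6
position: [610.3, -9.5, 142.0]
ee_rot: [0.128, -0.0, 0.992, 0.001]
ft_force: [-0.1, -0.2, -0.4]
finger_gap: 23.7
finger_force: 39.2
```

```bash
python3 - <<'E'
from h import *
p,d=env.camera("scene"); cv2.imwrite("pics/s1.png",cv2.resize(p[60:260,210:450,::-1],None,fx=3,fy=3))
E
python3 plan.py 2 15 "454,-42,140"
```

```text
11 t 5.7 p [609.8  -9.5 140.5] F [-0.7 -0.5 -0.7] gap 23.8
[[2.0,[1.37,-0.3,-0.35],[0.001,0.002,0.0]],[2.0,[2.74,-0.59,-0.7],[0.001,0.002,0.0]],[2.0,[4.12,-0.89,-1.06],[0.001,0.002,0.0]],[2.0,[5.49,-1.18,-1.41],[0.001,0.002,0.0]],[2.0,[6.86,-1.48,-1.76],[0.001,0.002,0.0]],[2.0,[8.23,-1.77,-2.11],[0.001,0.002,0.0]],[2.0,[9.6,-2.07,-2.47],[0.001,0.002,0.0]],[2.0,[10.98,-2.36,-2.82],[0.001,0.002,0.0]],[2.0,[12.35,-2.66,-3.17],[0.001,0.002,0.0]],[2.0,[13.72,-2.95,-3.52],[0.001,0.002,0.0]],[2.0,[15.09,-3.25,-3.88],[0.001,0.002,0.0]]]
```

View pics/s1.png

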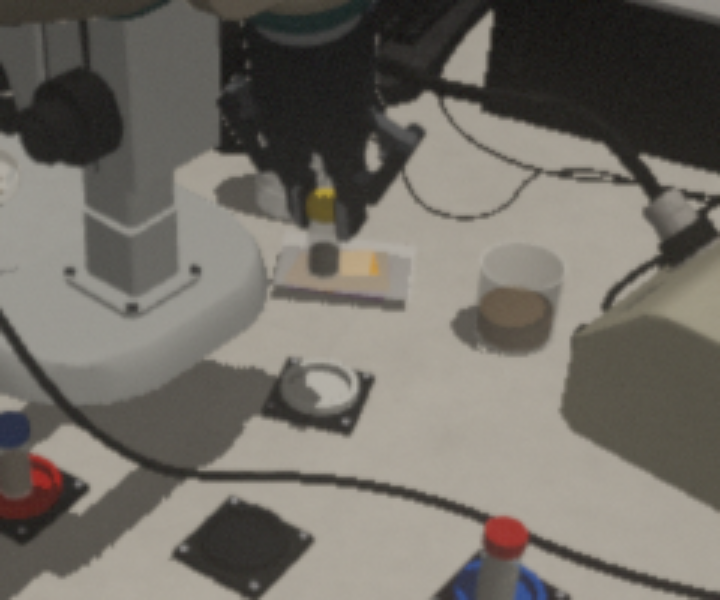

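The vial hangs upright in the fingers (cap at (322,205) in the crop) and its stand is empty. Next it goes to the black stand.

play_rows([
  [2,[0.8,-0.15,-0.2],[0,0,0]],
  [2,[2.2,-0.45,-0.6],[0,0,0]],
  [2,[4.0,-0.9,-1.0],[0,0,0]],
  [2,[6.0,-1.3,-1.5],[0,0,0]],
  [2,[8.0,-1.7,-2.1],[0,0,0]],
  [2,[10,-2.1,-2.6],[0,0,0]],
  [2,[12,-2.6,-3.1],[0,0,0]],
  [2,[13.6,-2.9,-3.5],[0,0,0]],
  [2,[14.6,-3.1,-3.8],[0,0,0]],
  [2,[15.0,-3.25,-3.9],[0,0,0]],
  [2,[15.3,-3.25,-2.9],[0,0,0]],
  [2,[15.7,-3.25,-1.4],[0,0,0]],
  [2,[16.1,-3.25,0.2],[0,0,0]],
  [2,[16.5,-3.25,1.7],[0,0,0]],
  [2,[16.8,-3.25,3.0],[0,0,0]],
  [2,[17.1,-3.25,4.1],[0,0,0]],
  [2,[17.3,-3.25,4.9],[0,0,0]],
  [2,[17.4,-3.25,5.3],[0,0,0]],
  [2,[17.4,-3.25,5.3],[0,0,0]],
  [2,[17.4,-3.25,5.3],[0,0,0]],
])

```text
clock: 7.65
position: [454.8, -42.0, 45.3]
ee_rot: [0.127, -0.0, 0.992, 0.001]
ft_force: [-0.6, 0.7, 0.6]
finger_gap: 23.6
finger_force: 39.2
```

```bash
python3 w.py pics/w3.png; python3 plan.py 2 15 "454.5,-42,41.5"
```

```text
z66 blob [ 215  259  132   64 4301] mid [449.1 -40.9  65. ] med [442.4 -40.7  70.3] [98. 80. 14.]
1 t 7.7 p [454.9 -42.   45.5] F [-0.3 -0.  -0.5] gap 23.7
[[2.0,[0.14,-0.0,0.37],[0.001,0.002,0.0]]]
```

View pics/w3.png

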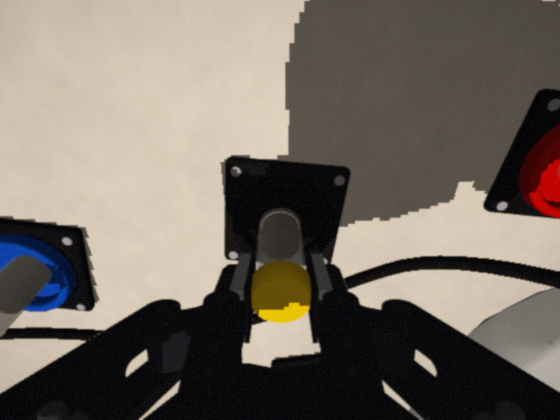

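The yellow vial is over the black well: cap at (280,290), stand centre about (285,215). I'll lower, release and rise.

play_rows([
  [2,[0.05,0,0.2],[0,0,0]],
  [2,[0.1,0,0.37],[0,0,0]],
  [2,[0.1,0,0.4],[0,0,0]],
  [4,[0.1,0,0.4],[0,0,0]],
  [8.5,[0.1,0,0.4],[0,0,0]],
  [8.5,[0.1,0,0.4],[0,0,0]],
  [8.5,[0.1,0,0.4],[0,0,0]],
  [8.5,[0.1,0,0.4],[0,0,0]],
  [8.5,[0.1,0,0.4],[0,0,0]],
  [8.5,[0.1,0,0.4],[0,0,0]],
  [8.5,[-0.2,0,-0.8],[0,0,0]],
  [8.5,[-0.7,0,-2.8],[0,0,0]],
  [8.5,[-1.3,0,-5.2],[0,0,0]],
  [8.5,[-1.9,0,-7.6],[0,0,0]],
  [8.5,[-2.4,0,-9.3],[0,0,0]],
  [8.5,[-2.4,0,-9.3],[0,0,0]],
])

```text
clock: 9.3
position: [455.8, -42.3, 143.7]
ee_rot: [0.129, -0.0, 0.992, 0.0]
ft_force: [0.6, 0.8, -0.3]
finger_gap: 84.8
finger_force: 0.0
```

```bash
python3 plan.py 8.5 30 "400,60,140;395,205.5,140;413.5,205.5,90"
```

```text
11 t 9.3 p [455.8 -42.3 143.7] F [ 0.6  0.8 -0.3] gap 84.8
[[8.5,[1.37,2.56,-0.27],[0.0,0.006,0.0]],[8.5,[2.74,5.12,-0.53],[0.0,0.006,0.0]],[8.5,[4.11,7.68,-0.8],[0.0,0.006,0.0]],[8.5,[5.48,10.23,-1.06],[0.0,0.006,0.0]],[8.5,[5.58,13.14,-1.09],[0.0,0.006,0.0]],[8.5,[5.67,16.05,-1.11],[0.0,0.006,0.0]],[8.5,[5.77,18.96,-1.14],[0.0,0.006,0.0]],[8.5,[5.87,21.87,-1.16],[0.0,0.006,0.0]],[8.5,[5.96,24.78,-1.19],[0.0,0.006,0.0]],[8.5,[5.71,24.78,1.47],[0.0,0.006,0.0]],[8.5,[5.45,24.78,4.12],[0.0,0.006,0.0]]]
```

play_rows([
  [8.5,[1.4,2.6,-0.3],[0,0,0]],
  [8.5,[2.7,5.1,-0.5],[0,0,0]],
  [8.5,[4.1,7.7,-0.8],[0,0,0]],
  [8.5,[5.5,10.2,-1.1],[0,0,0]],
  [8.5,[5.6,13.1,-1.1],[0,0,0]],
  [8.5,[5.7,16,-1.1],[0,0,0]],
  [8.5,[5.8,19,-1.1],[0,0,0]],
  [8.5,[5.9,21.9,-1.2],[0,0,0]],
  [8.5,[6.0,24.0,-1.2],[0,0,0]],
  [8.5,[6.0,24.8,-1.2],[0,0,0]],
  [8.5,[5.7,24.8,1.5],[0,0,0]],
  [8.5,[5.4,24.8,4.1],[0,0,0]],
  [8.5,[5.4,24.8,4.1],[0,0,0]],
])

```text
clock: 10.6
position: [410.5, 204.4, 83.7]
ee_rot: [0.123, 0.0, 0.992, -0.001]
ft_force: [-0.5, 0.1, 0.2]
finger_gap: 85.0
finger_force: 0.0
```

```bash
python3 w.py pics/w4.png; python3 plan.py 8.5 15 "413.5,205.5,41"
```

```text
z66 blob [ 261  214   50   49 1904] mid [407.2 208.1  63.2] med [404.5 207.8  66. ] [146. 138. 128.]
z66 blob [  80  226   55   47 1939] mid [414.7 112.5  63. ] med [411.9 114.3  65.9] [ 28.  52. 116.]
z66 blob [ 99 296  21  17 224] mid [453.1 103.   64.9] med [451.8 104.6  64.3] [19. 17. 16.]
3 t 10.7 p [411.2 204.8  85.9] F [-0.1 -0.   0.8] gap 85.1
[[8.5,[0.29,0.02,1.47],[-0.001,-0.004,-0.0]],[8.5,[0.59,0.05,2.94],[-0.001,-0.004,-0.0]],[8.5,[0.88,0.07,4.41],[-0.001,-0.004,-0.0]]]
```

View pics/w4.png

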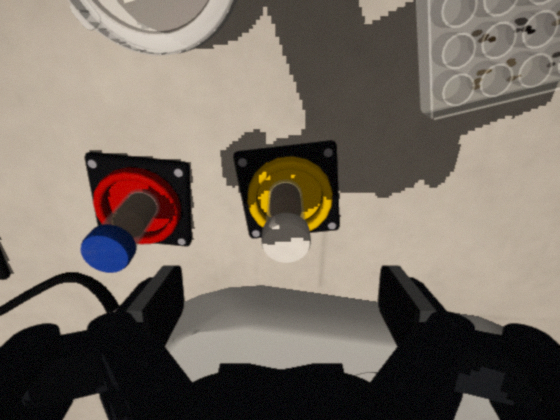

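The white cap at (286,240) sits slightly to the +y side of the finger midline (280), so I'll use y ≈ 207.

play_rows([
  [8.5,[0.2,0.1,1.0],[0,0,0]],
  [8.5,[0.5,0.2,2.2],[0,0,0]],
  [8.5,[0.7,0.2,3.4],[0,0,0]],
  [8.5,[0.9,0.2,4.4],[0,0,0]],
  [8.5,[0.9,0.2,4.4],[0,0,0]],
  [2,[0.9,0.2,4.4],[0,0,0]],
  [2,[0.9,0.2,4.4],[0,0,0]],
  [2,[0.9,0.2,4.4],[0,0,0]],
  [2,[0.9,0.2,4.4],[0,0,0]],
  [2,[0.9,0.2,4.4],[0,0,0]],
  [2,[0.9,0.2,4.4],[0,0,0]],
  [2,[0.9,0.2,4.4],[0,0,0]],
  [2,[0.9,0.2,4.4],[0,0,0]],
  [2,[0.9,0.2,4.4],[0,0,0]],
  [2,[0.9,0.2,4.4],[0,0,0]],
])

```text
clock: 12.15
position: [414.9, 208.3, 43.6]
ee_rot: [0.127, -0.0, 0.992, 0.001]
ft_force: [-0.9, 0.9, 5.1]
finger_gap: 23.4
finger_force: 39.4
```

```bash
python3 plan.py 2 20 "411,207,75;390,207,145;390,70,150;450,0,150;560,-13,150"
```

```text
24 t 12.2 p [414.9 208.3  43.6] F [-0.9  0.9  5.1] gap 23.4
[[2.0,[-0.21,-0.06,-1.57],[0.002,0.002,0.0]],[2.0,[-0.41,-0.12,-3.14],[0.002,0.002,0.0]],[2.0,[-0.34,-0.12,-4.97],[0.002,0.002,0.0]],[2.0,[-0.28,-0.11,-6.79],[0.002,0.002,0.0]],[2.0,[-0.21,-0.11,-8.62],[0.002,0.002,0.0]],[2.0,[-0.14,-0.11,-10.44],[0.002,0.002,0.0]],[2.0,[-0.16,-2.06,-10.52],[0.002,0.002,0.0]],[2.0,[-0.18,-4.02,-10.59],[0.002,0.002,0.0]],[2.0,[-0.19,-5.98,-10.66],[0.002,0.002,0.0]],[2.0,[-0.21,-7.94,-10.73],[0.002,0.002,0.0]],[2.0,[-0.23,-9.89,-10.81],[0.002,0.002,0.0]],[2.0,[-0.25,-11.85,-10.88],[0.002,0.002,0.0]],[2.0,[-0.27,-13.81,-10.95],[0.002,0.002,0.0]],[2.0,[-1.43,-15.21,-10.65],[0.002,0.002,0.0]],[2.0,[-2.59,-16.61,-10.35],[0.002,0.002,0.0]],[2.0,[-3.75,-18.01,-10.05],[0.002,0.002,0.0]],[2.0,[-4.91,-19.41,-9.75],[0.002,0.002,0.0]],[2.0,[-6.07,-20.81,-9.46],[0.002,0.002,0.0]],[2.0,[-7.85,-21.03,-8.99],[0.002,0.002,0.0]],[2.0,[-9.62,-21.24,-8.53],[0.002,0.002,0.0]],[2.0,[-11.4,-21.46,-8.07],[0.002,0.002,0.0]],[2.0,[-13.17,-21.68,-7.61],[0.002,0.002,0.0]],[2.0,[-14.94,-21.9,-7.15],[0.002,0.002,0.0]],[2.0,[-16.72,-22.11,-6.69],[0.002,0.002,0.0]]]
```

play_rows([
  [2,[-0.1,0,-0.7],[0,0,0]],
  [2,[-0.2,0,-1.7],[0,0,0]],
  [2,[-0.4,-0.1,-3.1],[0,0,0]],
  [2,[-0.35,-0.1,-5],[0,0,0]],
  [2,[-0.3,-0.1,-6.8],[0,0,0]],
  [2,[-0.2,-0.1,-8.6],[0,0,0]],
  [2,[-0.15,-0.3,-10],[0,0,0]],
  [2,[-0.15,-1.2,-10.5],[0,0,0]],
  [2,[-0.15,-2.8,-10.5],[0,0,0]],
  [2,[-0.2,-4.6,-10.6],[0,0,0]],
  [2,[-0.2,-6.6,-10.7],[0,0,0]],
  [2,[-0.2,-8.6,-10.8],[0,0,0]],
  [2,[-0.2,-10.6,-10.9],[0,0,0]],
  [2,[-0.3,-12.4,-10.9],[0,0,0]],
  [2,[-0.6,-14,-10.8],[0,0,0]],
  [2,[-1.6,-15.4,-10.6],[0,0,0]],
  [2,[-2.7,-16.7,-10.3],[0,0,0]],
  [2,[-3.8,-18,-10],[0,0,0]],
  [2,[-4.9,-19.4,-9.8],[0,0,0]],
  [2,[-6.1,-20.8,-9.5],[0,0,0]],
])

```text
clock: 14.15
position: [449.7, -1.1, 149.7]
ee_rot: [0.126, 0.0, 0.992, 0.001]
ft_force: [-0.0, 0.1, 0.1]
finger_gap: 23.6
finger_force: 39.3
```

```bash
python3 plan.py 2 18 "614.2,-12,145;614.2,-12,47"
```

```text
16 t 14.2 p [449.7  -1.1 149.7] F [-0.   0.1  0.1] gap 23.6
[[2.0,[-1.58,-0.11,0.46],[0.001,-0.0,-0.0]],[2.0,[-3.16,-0.22,0.91],[0.001,-0.0,-0.0]],[2.0,[-4.74,-0.33,1.37],[0.001,-0.0,-0.0]],[2.0,[-6.32,-0.44,1.83],[0.001,-0.0,-0.0]],[2.0,[-7.9,-0.54,2.28],[0.001,-0.0,-0.0]],[2.0,[-9.48,-0.65,2.74],[0.001,-0.0,-0.0]],[2.0,[-11.06,-0.76,3.2],[0.001,-0.0,-0.0]],[2.0,[-12.65,-0.87,3.65],[0.001,-0.0,-0.0]],[2.0,[-14.23,-0.98,4.11],[0.001,-0.0,-0.0]],[2.0,[-15.81,-1.09,4.56],[0.001,-0.0,-0.0]],[2.0,[-15.4,-1.09,6.15],[0.001,-0.0,-0.0]],[2.0,[-14.99,-1.09,7.73],[0.001,-0.0,-0.0]],[2.0,[-14.58,-1.09,9.31],[0.001,-0.0,-0.0]],[2.0,[-14.17,-1.1,10.89],[0.001,-0.0,-0.0]],[2.0,[-13.77,-1.1,12.47],[0.001,-0.0,-0.0]],[2.0,[-13.36,-1.1,14.05],[0.001,-0.0,-0.0]]]
```

play_rows([
  [2,[-1.0,-0.1,0.3],[0,0,0]],
  [2,[-2.5,-0.2,0.7],[0,0,0]],
  [2,[-4.4,-0.3,1.3],[0,0,0]],
  [2,[-6.4,-0.4,1.8],[0,0,0]],
  [2,[-8.4,-0.6,2.4],[0,0,0]],
  [2,[-10.4,-0.7,3.0],[0,0,0]],
  [2,[-12.4,-0.8,3.6],[0,0,0]],
  [2,[-14,-1.0,4.1],[0,0,0]],
  [2,[-15.2,-1.1,4.4],[0,0,0]],
  [2,[-15.8,-1.1,4.6],[0,0,0]],
  [2,[-15.6,-1.1,5.5],[0,0,0]],
  [2,[-15.2,-1.1,7],[0,0,0]],
  [2,[-14.8,-1.1,8.6],[0,0,0]],
  [2,[-14.4,-1.1,10.1],[0,0,0]],
  [2,[-14,-1.1,11.6],[0,0,0]],
  [2,[-13.7,-1.1,12.8],[0,0,0]],
  [2,[-13.5,-1.1,13.7],[0,0,0]],
  [2,[-13.4,-1.1,14.0],[0,0,0]],
  [2,[-13.4,-1.1,14.0],[0,0,0]],
  [2,[-13.4,-1.1,14.0],[0,0,0]],
])

```text
clock: 16.15
position: [615.1, -10.9, 48.9]
ee_rot: [0.127, -0.0, 0.992, 0.001]
ft_force: [0.3, -0.1, -1.1]
finger_gap: 23.8
finger_force: 39.3
```

```bash
python3 w.py pics/w5.png; python3 plan.py 2 15 "614.2,-12,44.5"
```

```text
z66 blob [ 217  250  128   65 3801] mid [608.2  -9.7  65. ] med [601.8  -9.2  70.6] [89. 84. 78.]
1 t 16.2 p [615.2 -10.9  49.1] F [ 0.2 -1.1 -0.2] gap 23.7
[[2.0,[0.21,-0.11,0.42],[0.001,0.002,0.0]]]
```

View pics/w5.png

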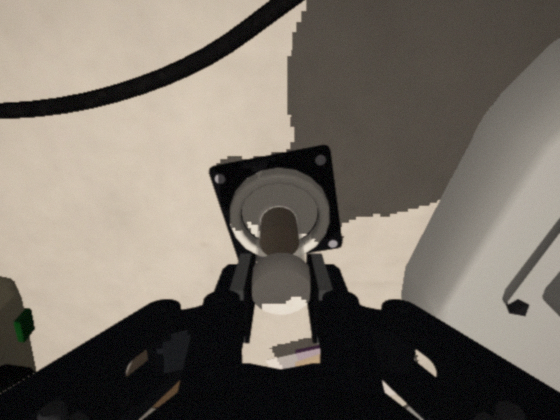

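The white vial's foot at (278,210) is inside the well (centre ~(279,211)), so I'm lowering and releasing it, then rising.

play_rows([
  [2,[0.15,-0.1,0.2],[0,0,0]],
  [2,[0.2,-0.1,0.42],[0,0,0]],
  [2,[0.2,-0.1,0.45],[0,0,0]],
  [4,[0.2,-0.1,0.45],[0,0,0]],
  [8.5,[0.2,-0.1,0.45],[0,0,0]],
  [8.5,[0.2,-0.1,0.45],[0,0,0]],
  [8.5,[0.2,-0.1,0.45],[0,0,0]],
  [8.5,[0.2,-0.1,0.45],[0,0,0]],
  [8.5,[0.2,-0.1,0.45],[0,0,0]],
  [8.5,[0.2,-0.1,0.45],[0,0,0]],
  [8.5,[-0.1,-0.1,-0.8],[0,0,0]],
  [8.5,[-0.6,-0.1,-2.8],[0,0,0]],
  [8.5,[-1.2,-0.1,-5.2],[0,0,0]],
  [8.5,[-1.8,-0.1,-7.6],[0,0,0]],
  [8.5,[-2.3,-0.1,-9.3],[0,0,0]],
  [8.5,[-2.3,-0.1,-9.3],[0,0,0]],
])

```text
clock: 17.8
position: [615.4, -12.1, 148.6]
ee_rot: [0.13, -0.0, 0.992, 0.0]
ft_force: [-0.5, 0.1, -0.0]
finger_gap: 85.2
finger_force: 0.0
```

```bash
python3 plan.py 8.5 25 "454.5,-41.5,140;454.5,-41.5,41"
```

```text
11 t 17.8 p [615.4 -12.1 148.6] F [-0.5  0.1 -0. ] gap 85.2
[[8.5,[2.25,-0.42,-0.47],[0.001,0.008,0.0]],[8.5,[4.5,-0.84,-0.95],[0.001,0.008,0.0]],[8.5,[6.76,-1.26,-1.42],[0.001,0.008,0.0]],[8.5,[9.01,-1.68,-1.89],[0.001,0.008,0.0]],[8.5,[11.26,-2.09,-2.37],[0.001,0.008,0.0]],[8.5,[13.51,-2.51,-2.84],[0.001,0.008,0.0]],[8.5,[15.77,-2.93,-3.31],[0.001,0.008,0.0]],[8.5,[16.4,-2.93,-0.92],[0.001,0.008,0.0]],[8.5,[17.04,-2.94,1.47],[0.001,0.008,0.0]],[8.5,[17.68,-2.94,3.86],[0.001,0.008,0.0]],[8.5,[18.32,-2.94,6.25],[0.001,0.008,0.0]]]
```

play_rows([
  [8.5,[2.2,-0.4,-0.5],[0,0,0]],
  [8.5,[4.5,-0.8,-1.0],[0,0,0]],
  [8.5,[6.8,-1.3,-1.4],[0,0,0]],
  [8.5,[9.0,-1.7,-1.9],[0,0,0]],
  [8.5,[11.3,-2.1,-2.4],[0,0,0]],
  [8.5,[13.5,-2.5,-2.8],[0,0,0]],
  [8.5,[15.2,-2.9,-3.2],[0,0,0]],
  [8.5,[15.7,-2.9,-3.3],[0,0,0]],
  [8.5,[16.3,-2.9,-1.0],[0,0,0]],
  [8.5,[16.8,-2.9,1.0],[0,0,0]],
  [8.5,[16.8,-2.9,1.0],[0,0,0]],
  [8.5,[16.8,-2.9,1.0],[0,0,0]],
])

```text
clock: 19.0
position: [453.7, -40.8, 92.2]
ee_rot: [0.126, -0.0, 0.992, 0.001]
ft_force: [1.1, 0.3, 0.2]
finger_gap: 85.1
finger_force: 0.0
```

```bash
python3 w.py pics/w6.png; python3 plan.py 8.5 15 "454.5,-41.5,42"
```

```text
z66 blob [552 159   8  28 137] mid [418.4 101.2  60.8] med [418.4  99.6  60. ] [11. 22. 50.]
z66 blob [ 254  203   48   47 1776] mid [448.8 -41.3  63.1] med [445.9 -41.5  66. ] [133. 107.   8.]
z66 blob [514 227  46  23 573] mid [455.  101.4  65. ] med [453.9 101.9  64.9] [16. 15. 14.]
z66 blob [   0  255   52   43 1652] mid [ 483.9 -192.7   63.2] med [ 481.2 -189.8   66.6] [126.   7.   5.]
z66 blob [473 398  22  22 319] mid [622.  122.6  65. ] med [620.8 122.4  65. ] [71. 68. 64.]
z66 blob [ 63 414  45   6 159] mid [ 643.1 -205.1   60.4] med [ 641.7 -211.1   59.5] [60. 55. 44.]
4 t 19.1 p [454.2 -40.9  93. ] F [ 0.3 -0.2  0.2] gap 85.1
[[8.5,[0.31,-0.02,1.24],[0.001,0.002,0.0]],[8.5,[0.63,-0.03,2.47],[0.001,0.002,0.0]],[8.5,[0.94,-0.05,3.71],[0.001,0.002,0.0]],[8.5,[1.26,-0.06,4.95],[0.001,0.002,0.0]]]
```

play_rows([
  [8.5,[0.3,-0.05,1.2],[0,0,0]],
  [8.5,[0.6,-0.05,2.4],[0,0,0]],
  [8.5,[0.9,-0.05,3.6],[0,0,0]],
  [8.5,[1.2,-0.05,4.6],[0,0,0]],
  [8.5,[1.3,-0.05,4.9],[0,0,0]],
  [8.5,[1.3,-0.05,4.9],[0,0,0]],
  [2,[1.3,-0.05,4.9],[0,0,0]],
  [2,[1.3,-0.05,4.9],[0,0,0]],
  [2,[1.3,-0.05,4.9],[0,0,0]],
  [2,[1.3,-0.05,4.9],[0,0,0]],
  [2,[1.3,-0.05,4.9],[0,0,0]],
  [2,[1.3,-0.05,4.9],[0,0,0]],
  [2,[1.3,-0.05,4.9],[0,0,0]],
  [2,[1.3,-0.05,4.9],[0,0,0]],
  [2,[1.3,-0.05,4.9],[0,0,0]],
  [2,[1.3,-0.05,4.9],[0,0,0]],
])

```text
clock: 20.65
position: [453.6, -41.5, 41.8]
ee_rot: [0.127, -0.0, 0.992, 0.001]
ft_force: [-0.1, 0.7, 3.6]
finger_gap: 23.3
finger_force: 39.3
```

```bash
python3 plan.py 2 20 "454.5,-41,75;430,-20,145;392,60,150;392,208,148"
```

```text
19 t 20.6 p [453.6 -41.5  41.8] F [-0.1  0.7  3.6] gap 23.3
[[2.0,[-0.46,0.02,-1.6],[0.001,0.002,0.0]],[2.0,[-0.93,0.05,-3.19],[0.001,0.002,0.0]],[2.0,[-0.77,0.58,-5.04],[0.001,0.002,0.0]],[2.0,[-0.62,1.1,-6.88],[0.001,0.002,0.0]],[2.0,[-0.47,1.63,-8.73],[0.001,0.002,0.0]],[2.0,[-0.32,2.16,-10.58],[0.001,0.002,0.0]],[2.0,[0.39,3.76,-10.87],[0.001,0.002,0.0]],[2.0,[1.1,5.36,-11.15],[0.001,0.002,0.0]],[2.0,[1.81,6.96,-11.44],[0.001,0.002,0.0]],[2.0,[2.52,8.56,-11.72],[0.001,0.002,0.0]],[2.0,[3.23,10.16,-12.01],[0.001,0.002,0.0]],[2.0,[3.24,12.01,-11.98],[0.001,0.002,0.0]],[2.0,[3.25,13.86,-11.96],[0.001,0.002,0.0]],[2.0,[3.25,15.71,-11.93],[0.001,0.002,0.0]],[2.0,[3.26,17.56,-11.9],[0.001,0.002,0.0]],[2.0,[3.26,19.41,-11.88],[0.001,0.002,0.0]],[2.0,[3.27,21.26,-11.85],[0.001,0.002,0.0]],[2.0,[3.28,23.11,-11.82],[0.001,0.002,0.0]],[2.0,[3.28,24.96,-11.8],[0.001,0.002,0.0]]]
```

play_rows([
  [2,[-0.2,0,-0.7],[0,0,0]],
  [2,[-0.5,0,-1.8],[0,0,0]],
  [2,[-0.9,0.05,-3.2],[0,0,0]],
  [2,[-0.8,0.6,-5],[0,0,0]],
  [2,[-0.6,1.1,-6.9],[0,0,0]],
  [2,[-0.5,1.6,-8.7],[0,0,0]],
  [2,[-0.3,2.2,-10.6],[0,0,0]],
  [2,[0.4,3.8,-10.9],[0,0,0]],
  [2,[1.1,5.4,-11.2],[0,0,0]],
  [2,[1.8,7,-11.4],[0,0,0]],
  [2,[2.5,8.6,-11.7],[0,0,0]],
  [2,[3.2,10.2,-12],[0,0,0]],
  [2,[3.2,12,-12],[0,0,0]],
  [2,[3.2,13.9,-12],[0,0,0]],
  [2,[3.2,15.7,-11.9],[0,0,0]],
  [2,[3.2,17.6,-11.9],[0,0,0]],
  [2,[3.3,19.4,-11.9],[0,0,0]],
  [2,[3.3,21.3,-11.8],[0,0,0]],
  [2,[3.3,23.1,-11.8],[0,0,0]],
  [2,[3.3,24.5,-11.8],[0,0,0]],
])

```text
clock: 22.65
position: [391.3, 204.3, 148.2]
ee_rot: [0.126, -0.0, 0.992, 0.001]
ft_force: [-0.2, -0.5, 0.2]
finger_gap: 23.7
finger_force: 39.3
```

```bash
python3 plan.py 2 20 "414.6,208.5,100;414.6,208.5,45"
```

```text
6 t 22.6 p [391.3 204.3 148.2] F [-0.2 -0.5  0.2] gap 23.7
[[2.0,[-0.35,0.14,1.75],[0.001,0.001,0.0]],[2.0,[-0.69,0.28,3.5],[0.001,0.001,0.0]],[2.0,[-1.04,0.42,5.25],[0.001,0.001,0.0]],[2.0,[-0.58,0.41,7.03],[0.001,0.001,0.0]],[2.0,[-0.12,0.41,8.8],[0.001,0.001,0.0]],[2.0,[0.34,0.41,10.58],[0.001,0.001,0.0]]]
```

play_rows([
  [2,[-0.35,0.2,1.7],[0,0,0]],
  [2,[-0.7,0.3,3.5],[0,0,0]],
  [2,[-1.0,0.4,5.2],[0,0,0]],
  [2,[-0.6,0.4,7.0],[0,0,0]],
  [2,[-0.2,0.4,8.6],[0,0,0]],
  [2,[0.1,0.4,9.7],[0,0,0]],
  [2,[0.25,0.4,10.3],[0,0,0]],
  [2,[0.25,0.4,10.3],[0,0,0]],
  [2,[0.25,0.4,10.3],[0,0,0]],
])

```text
clock: 23.55
position: [415.4, 207.8, 48.1]
ee_rot: [0.127, -0.0, 0.992, 0.001]
ft_force: [0.6, 1.3, -0.5]
finger_gap: 23.5
finger_force: 39.3
```

```bash
python3 w.py pics/w7.png; python3 plan.py 2 15 "414.6,208.5,42.5"
```

```text
z66 blob [ 217  256  129   38 2142] mid [402.5 209.   65. ] med [400.6 208.7  66.4] [64. 54. 24.]
z66 blob [  24  260   71   57 2972] mid [414.1 112.5  62.9] med [411.2 114.8  65.8] [ 28.  56. 125.]
z66 blob [ 57 339  20  17 207] mid [453.7 101.5  62.4] med [451.9 102.9  61.7] [20. 19. 18.]
1 t 23.6 p [415.5 207.8  48.3] F [ 0.1 -0.7 -0.2] gap 23.4
[[2.0,[0.23,0.07,0.54],[0.002,0.002,-0.0]]]
```

View pics/w7.png

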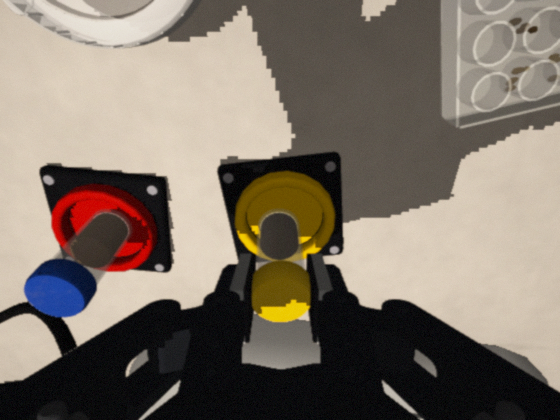

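The vial's foot at (280,213) is within the yellow well (centre ~(281,214)). I'll lower, release and rise.

play_rows([
  [2,[0.15,0.1,0.3],[0,0,0]],
  [2,[0.2,0.1,0.5],[0,0,0]],
  [2,[0.2,0.1,0.55],[0,0,0]],
  [4,[0.2,0.1,0.55],[0,0,0]],
  [8.5,[0.2,0.1,0.55],[0,0,0]],
  [8.5,[0.2,0.1,0.55],[0,0,0]],
  [8.5,[0.2,0.1,0.55],[0,0,0]],
  [8.5,[0.2,0.1,0.55],[0,0,0]],
  [8.5,[0.2,0.1,0.55],[0,0,0]],
  [8.5,[0.2,0.1,0.55],[0,0,0]],
  [8.5,[0.1,0.1,-0.8],[0,0,0]],
  [8.5,[0,0.1,-2.8],[0,0,0]],
  [8.5,[-0.2,0.1,-5.2],[0,0,0]],
  [8.5,[-0.3,0.1,-7.6],[0,0,0]],
  [8.5,[-0.4,0.1,-9.3],[0,0,0]],
  [8.5,[-0.4,0.1,-9.3],[0,0,0]],
  [8.5,[-0.4,0.1,-9.3],[0,0,0]],
])

```text
clock: 25.3
position: [395.5, 208.4, 137.9]
ee_rot: [0.126, -0.0, 0.992, 0.001]
ft_force: [0.7, -0.7, -0.2]
finger_gap: 85.0
finger_force: 0.0
```

```bash
python3 w.py pics/w8.png; python3 plan.py 8.5 25 "398,111.5,130;420,111.5,90;420,111.5,42"
```

```text
z66 blob [ 261  196   37   37 1108] mid [409.7 208.6  63. ] med [407.2 208.6  65.9] [172. 138.   6.]
z66 blob [ 122  202   41   37 1129] mid [414.4 112.5  63.2] med [412.3 113.8  65.9] [ 25.  47. 105.]
z66 blob [132 259  22  15 152] mid [453.2 105.1  65. ] med [452.1 104.3  65.1] [23. 22. 20.]
8 t 25.4 p [395.2 208.2 137.2] F [-0.4 -1.3 -0. ] gap 84.8
[[8.5,[-0.02,-2.42,0.19],[0.001,-0.001,0.0]],[8.5,[-0.04,-4.84,0.38],[0.001,-0.001,0.0]],[8.5,[-0.07,-7.26,0.57],[0.001,-0.001,0.0]],[8.5,[-0.09,-9.67,0.76],[0.001,-0.001,0.0]],[8.5,[-0.66,-9.68,2.97],[0.001,-0.001,0.0]],[8.5,[-1.22,-9.68,5.18],[0.001,-0.001,0.0]],[8.5,[-0.62,-9.68,7.5],[0.001,-0.001,0.0]],[8.5,[-0.03,-9.68,9.83],[0.001,-0.001,0.0]]]
```

play_rows([
  [8.5,[0,-2.4,0.2],[0,0,0]],
  [8.5,[0,-4.8,0.4],[0,0,0]],
  [8.5,[-0.1,-7.3,0.6],[0,0,0]],
  [8.5,[-0.1,-9.2,0.8],[0,0,0]],
  [8.5,[-0.1,-9.6,0.8],[0,0,0]],
  [8.5,[-0.7,-9.6,3.0],[0,0,0]],
  [8.5,[-1.2,-9.6,5.0],[0,0,0]],
  [8.5,[-1.2,-9.6,5.0],[0,0,0]],
  [8.5,[-1.2,-9.6,5.0],[0,0,0]],
])

```text
clock: 26.25
position: [419.2, 112.8, 92.4]
ee_rot: [0.125, -0.0, 0.992, 0.001]
ft_force: [0.4, 0.2, 0.1]
finger_gap: 85.0
finger_force: 0.0
```

```bash
python3 w.py pics/w9.png; python3 plan.py 8.5 25 "420,111.5,42"
```

```text
z66 blob [ 428  196   55   48 1985] mid [409.9 208.1  62.9] med [407.7 206.2  66. ] [134. 108.   9.]
z66 blob [ 253  203   48   48 1768] mid [414.9 111.9  63.3] med [411.9 112.1  66. ] [24. 43. 95.]
z66 blob [249 275  31  20 299] mid [453.7 103.7  65. ] med [452.3 103.5  65.4] [26. 24. 22.]
3 t 26.3 p [419.6 112.9  93.1] F [-0.3  0.3  0.5] gap 85.0
[[8.5,[0.41,-0.05,1.65],[0.002,0.0,0.0]],[8.5,[0.83,-0.1,3.31],[0.002,0.0,0.0]],[8.5,[1.24,-0.15,4.96],[0.002,0.0,0.0]]]
```

View pics/w9.png

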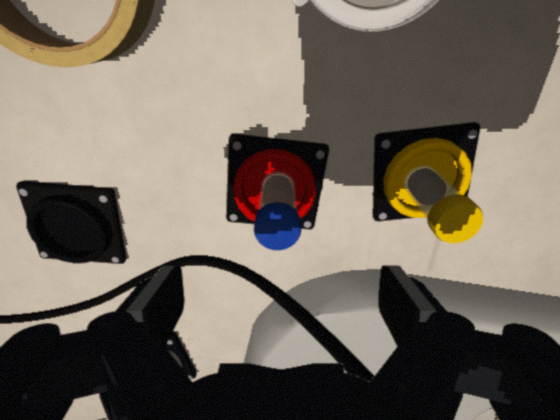

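The view shows the blue cap at (277,227) centred. The hanging cable runs from (200,260) to (370,375), close to where the palm will be, so I'll tilt the tool a further 0.12 rad toward the base for more clearance.

```bash
sed -i 's/^T=.2527/T=.3727/' plan.py; python3 plan.py 8.5 12 "421,111.7,85;421,111.7,43"
```

```text
5 t 26.3 p [419.6 112.9  93.1] F [-0.3  0.3  0.5] gap 85.0
[[8.5,[0.07,-0.12,0.82],[0.001,-0.06,0.0]],[8.5,[0.33,-0.12,1.84],[0.002,-0.12,0.0]],[8.5,[0.59,-0.12,2.86],[0.002,-0.12,0.0]],[8.5,[0.86,-0.12,3.87],[0.002,-0.12,0.0]],[8.5,[1.12,-0.13,4.89],[0.002,-0.12,0.0]]]
```

play_rows([
  [8.5,[0,-0.1,0],[0,-0.04,0]],
  [8.5,[0,-0.1,0.2],[0,-0.08,0]],
  [8.5,[0.1,-0.1,0.8],[0,-0.12,0]],
  [8.5,[0.3,-0.1,1.8],[0,-0.12,0]],
  [8.5,[0.6,-0.1,2.8],[0,-0.12,0]],
  [8.5,[0.8,-0.1,3.8],[0,-0.12,0]],
  [8.5,[1.0,-0.1,4.6],[0,-0.12,0]],
  [8.5,[1.1,-0.1,4.9],[0,-0.12,0]],
  [8.5,[1.1,-0.1,4.9],[0,-0.12,0]],
])

```text
clock: 27.2
position: [421.1, 111.5, 42.0]
ee_rot: [0.185, -0.0, 0.983, 0.001]
ft_force: [-0.4, 0.4, -0.6]
finger_gap: 84.8
finger_force: 0.0
```

```bash
python3 w.py pics/w10.png; python3 plan.py 8.5 12 "421,111.7,43"
```

```text
z66 blob [ 478  257   79   58 3324] mid [409.7 207.8  62.8] med [405.9 205.2  65.8] [175. 143.   7.]
z66 blob [ 248  266   63   56 2823] mid [414.3 111.9  62.8] med [409.6 112.   65.9] [ 29.  54. 121.]
z66 blob [ 129  269   55   57 1114] mid [411.5  63.5  65. ] med [405.   69.9  65.8] [24. 23. 22.]
z66 blob [ 378  269   55   56 1112] mid [411.7 161.7  65. ] med [405.2 155.3  65.8] [24. 23. 23.]
z66 blob [244 338  44  29 599] mid [453.4 104.9  65. ] med [452.1 104.4  65.1] [16. 15. 14.]
1 t 27.2 p [421.4 111.6  42.5] F [-0.3  1.   0.7] gap 84.8
[[8.5,[0.02,0.01,-0.06],[0.001,0.0,-0.0]]]
```

View pics/w10.png

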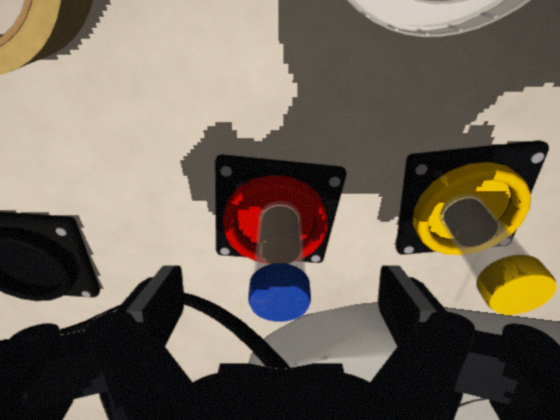

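The blue cap at (279,291) is centred with no contact force, so I'm closing.

play_rows([
  [2,[0,0,0],[0,0,0]],
  [2,[0,0,0],[0,0,0]],
  [2,[0,0,0],[0,0,0]],
  [2,[0,0,0],[0,0,0]],
  [2,[0,0,0],[0,0,0]],
  [2,[0,0,0],[0,0,0]],
  [2,[0,0,0],[0,0,0]],
  [2,[0,0,0],[0,0,0]],
  [2,[0,0,0],[0,0,0]],
  [2,[0,0,0],[0,0,0]],
])

```text
clock: 28.25
position: [421.6, 111.7, 43.0]
ee_rot: [0.186, -0.0, 0.983, 0.001]
ft_force: [-0.4, 0.4, 3.1]
finger_gap: 23.2
finger_force: 39.3
```

```bash
python3 plan.py 2 18 "419,111,80;402,111,145;402,40,145;456,-42,143;456,-42,90"
```

```text
20 t 28.2 p [421.6 111.7  43. ] F [-0.4  0.4  3.1] gap 23.2
[[2.0,[-0.37,-0.02,-1.18],[0.002,0.001,-0.0]],[2.0,[-0.74,-0.04,-2.36],[0.002,0.001,-0.0]],[2.0,[-1.11,-0.06,-3.54],[0.002,0.001,-0.0]],[2.0,[-1.31,-0.06,-5.21],[0.002,0.001,-0.0]],[2.0,[-1.5,-0.06,-6.88],[0.002,0.001,-0.0]],[2.0,[-1.7,-0.05,-8.55],[0.002,0.001,-0.0]],[2.0,[-1.9,-0.05,-10.21],[0.002,0.001,-0.0]],[2.0,[-1.9,-1.83,-10.22],[0.002,0.001,-0.0]],[2.0,[-1.9,-3.6,-10.22],[0.002,0.001,-0.0]],[2.0,[-1.9,-5.38,-10.22],[0.002,0.001,-0.0]],[2.0,[-1.9,-7.15,-10.23],[0.002,0.001,-0.0]],[2.0,[-2.73,-8.52,-9.87],[0.002,0.001,-0.0]],[2.0,[-3.55,-9.88,-9.51],[0.002,0.001,-0.0]],[2.0,[-4.38,-11.25,-9.15],[0.002,0.001,-0.0]],[2.0,[-5.2,-12.62,-8.79],[0.002,0.001,-0.0]],[2.0,[-6.03,-13.99,-8.44],[0.002,0.001,-0.0]],[2.0,[-6.86,-15.35,-8.08],[0.002,0.001,-0.0]],[2.0,[-6.21,-15.36,-6.43],[0.002,0.001,-0.0]],[2.0,[-5.56,-15.36,-4.79],[0.002,0.001,-0.0]],[2.0,[-4.92,-15.36,-3.15],[0.002,0.001,-0.0]]]
```

play_rows([
  [2,[-0.2,0,-0.6],[0,0,0]],
  [2,[-0.5,0,-1.7],[0,0,0]],
  [2,[-1.1,-0.05,-3.5],[0,0,0]],
  [2,[-1.3,-0.05,-5.2],[0,0,0]],
  [2,[-1.5,-0.05,-6.9],[0,0,0]],
  [2,[-1.7,-0.1,-8.6],[0,0,0]],
  [2,[-1.9,-0.6,-10],[0,0,0]],
  [2,[-1.9,-2,-10.2],[0,0,0]],
  [2,[-1.9,-3.7,-10.2],[0,0,0]],
  [2,[-1.9,-5.4,-10.2],[0,0,0]],
  [2,[-2,-7.2,-10.2],[0,0,0]],
  [2,[-2.7,-8.5,-9.9],[0,0,0]],
  [2,[-3.5,-9.9,-9.5],[0,0,0]],
  [2,[-4.4,-11.3,-9.2],[0,0,0]],
  [2,[-5.2,-12.6,-8.8],[0,0,0]],
  [2,[-6,-14,-8.4],[0,0,0]],
  [2,[-6.7,-15.1,-8.1],[0,0,0]],
  [2,[-6.7,-15.4,-7.5],[0,0,0]],
  [2,[-6.2,-15.4,-6.4],[0,0,0]],
  [2,[-5.7,-15.4,-5.2],[0,0,0]],
])

```text
clock: 30.25
position: [454.9, -42.0, 110.4]
ee_rot: [0.185, -0.0, 0.983, 0.001]
ft_force: [-0.6, 0.3, -0.9]
finger_gap: 23.8
finger_force: 39.2
```

```bash
python3 plan.py 2 15 "456,-42,45"
```

```text
5 t 30.2 p [454.9 -42.  110.4] F [-0.6  0.3 -0.9] gap 23.8
[[2.0,[0.46,-0.0,1.23],[0.002,-0.0,0.0]],[2.0,[0.91,-0.0,2.45],[0.002,-0.0,0.0]],[2.0,[1.37,-0.0,3.68],[0.002,-0.0,0.0]],[2.0,[1.83,-0.01,4.9],[0.002,-0.0,0.0]],[2.0,[2.28,-0.01,6.13],[0.002,-0.0,0.0]]]
```

play_rows([
  [2,[0.4,0,1.2],[0,0,0]],
  [2,[0.9,0,2.4],[0,0,0]],
  [2,[1.4,0,3.7],[0,0,0]],
  [2,[1.8,0,4.8],[0,0,0]],
  [2,[2.0,0,5.3],[0,0,0]],
  [2,[2.0,0,5.5],[0,0,0]],
  [2,[2.0,0,5.5],[0,0,0]],
  [2,[2.0,0,5.5],[0,0,0]],
])

```text
clock: 31.05
position: [457.4, -42.5, 53.8]
ee_rot: [0.186, -0.0, 0.983, 0.001]
ft_force: [0.9, 0.7, -1.0]
finger_gap: 23.8
finger_force: 39.2
```

```bash
python3 w.py pics/w11.png; python3 plan.py 2 15 "456,-42,44"
```

```text
z66 blob [ 219  248  124   35 2059] mid [443.4 -41.4  65. ] med [441.5 -41.6  65.5] [47. 47. 52.]
z66 blob [  0 306  13  31 239] mid [ 486.4 -182.7   62.5] med [ 485.1 -181.3   61.3] [61. 11. 10.]
1 t 31.1 p [457.4 -42.5  53.8] F [-0.1 -0.2 -0.1] gap 23.8
[[2.0,[0.49,0.05,0.86],[0.001,0.002,0.0]]]
```

play_rows([
  [2,[0.3,0,0.4],[0,0,0]],
  [2,[0.5,0,0.8],[0,0,0]],
  [2,[0.5,0,0.9],[0,0,0]],
  [2,[0.5,0,0.9],[0,0,0]],
  [4,[0.5,0,0.9],[0,0,0]],
  [8.5,[0.5,0,0.9],[0,0,0]],
  [8.5,[0.5,0,0.9],[0,0,0]],
  [8.5,[0.5,0,0.9],[0,0,0]],
  [8.5,[0.5,0,0.9],[0,0,0]],
  [8.5,[0.5,0,0.9],[0,0,0]],
  [8.5,[0.5,0,0.9],[0,0,0]],
  [8.5,[0,0,-0.4],[0,0,0]],
  [8.5,[-0.7,0,-2.3],[0,0,0]],
  [8.5,[-1.5,0,-4.5],[0,0,0]],
  [8.5,[-2.3,0,-6.6],[0,0,0]],
  [8.5,[-2.8,0,-7.9],[0,0,0]],
  [8.5,[-2.8,0,-7.9],[0,0,0]],
  [8.5,[-2.8,0,-7.9],[0,0,0]],
])

```text
clock: 32.9
position: [454.1, -42.5, 136.4]
ee_rot: [0.185, -0.0, 0.983, 0.001]
ft_force: [0.4, -0.3, -0.1]
finger_gap: 85.1
finger_force: 0.0
```

```bash
python3 plan.py 8.5 25 "491.5,-194.5,140;491.5,-194.5,92"; python3 w.py pics/w12.png
```

```text
9 t 32.9 p [454.1 -42.5 136.4] F [ 0.4 -0.3 -0.1] gap 85.1
[[8.5,[-0.52,-2.17,0.14],[0.001,0.0,-0.0]],[8.5,[-1.03,-4.34,0.29],[0.001,0.0,-0.0]],[8.5,[-1.55,-6.52,0.43],[0.001,0.0,-0.0]],[8.5,[-2.07,-8.69,0.57],[0.001,0.0,-0.0]],[8.5,[-2.59,-10.86,0.72],[0.001,0.0,-0.0]],[8.5,[-3.1,-13.03,0.86],[0.001,0.0,-0.0]],[8.5,[-3.62,-15.2,1.0],[0.001,0.0,-0.0]],[8.5,[-2.75,-15.21,3.24],[0.001,0.0,-0.0]],[8.5,[-1.87,-15.21,5.47],[0.001,0.0,-0.0]]]
z66 blob [ 259  158   41   40 1286] mid [448.5 -42.2  63. ] med [446.2 -42.2  66. ] [ 26.  48. 108.]
z66 blob [483 179  45  19 405] mid [454.9 103.6  65. ] med [453.8 102.4  65.3] [20. 18. 17.]
z66 blob [  43  204   45   36 1168] mid [ 483.8 -193.2   63.4] med [ 481.1 -190.8   66.6] [131.   9.   6.]
z66 blob [462 307  63  18 687] mid [593.2 153.5  65. ] med [591.  147.7  64.6] [64. 61. 58.]
z66 blob [298 312  28  24 551] mid [606.9 -12.4  62.8] med [601.7 -12.8  65.8] [162. 153. 141.]
z66 blob [  0 327  21  15 183] mid [ 618.9 -301.7   64.9] med [ 618.9 -302.1   63.1] [57. 52. 42.]
```

play_rows([
  [8.5,[-0.5,-2.2,0.1],[0,0,0]],
  [8.5,[-1.0,-4.3,0.3],[0,0,0]],
  [8.5,[-1.5,-6.5,0.4],[0,0,0]],
  [8.5,[-2.1,-8.7,0.6],[0,0,0]],
  [8.5,[-2.6,-10.9,0.7],[0,0,0]],
  [8.5,[-3.1,-13,0.9],[0,0,0]],
  [8.5,[-3.6,-14.8,1.0],[0,0,0]],
  [8.5,[-3.6,-15.2,1.0],[0,0,0]],
  [8.5,[-2.8,-15.2,3.2],[0,0,0]],
  [8.5,[-1.9,-15.2,5.4],[0,0,0]],
  [8.5,[-1.9,-15.2,5.4],[0,0,0]],
  [8.5,[-1.9,-15.2,5.4],[0,0,0]],
])

```text
clock: 34.15
position: [491.4, -193.9, 93.1]
ee_rot: [0.185, -0.0, 0.983, 0.001]
ft_force: [-0.2, -0.6, 0.1]
finger_gap: 85.0
finger_force: 0.0
```

```bash
python3 w.py pics/w13.png; python3 plan.py 8.5 12 "491.5,-194.5,43"
```

```text
z66 blob [ 255  193   49   49 1855] mid [ 484.4 -193.5   63.3] med [ 480.7 -193.5   66.8] [129.   7.   5.]
z66 blob [170 352  77  23 773] mid [ 631.4 -251.2   65. ] med [ 630.3 -257.8   63.6] [66. 60. 49.]
z66 blob [251 362  38   7  70] mid [ 643.8 -201.9   59.1] med [ 644.8 -199.9   58.8] [62. 57. 46.]
5 t 34.2 p [ 492.  -194.2   94.2] F [ 0.5 -0.5  1.2] gap 85.3
[[8.5,[0.38,-0.01,0.95],[0.001,0.001,0.0]],[8.5,[0.77,-0.01,1.9],[0.001,0.001,0.0]],[8.5,[1.15,-0.02,2.85],[0.001,0.001,0.0]],[8.5,[1.53,-0.02,3.8],[0.001,0.001,0.0]],[8.5,[1.92,-0.03,4.75],[0.001,0.001,0.0]]]
```

View pics/w13.png

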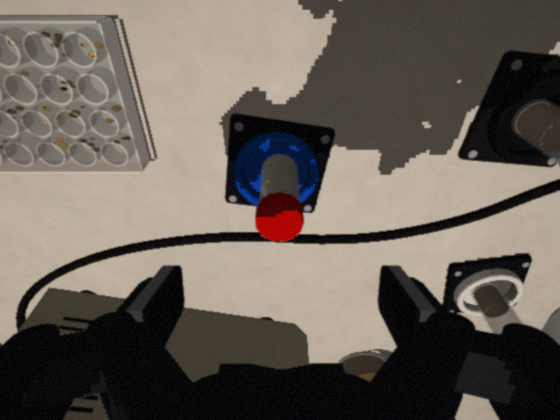

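The red cap at (280,217) is centred between the fingers. I'll descend and close.

play_rows([
  [8.5,[0.4,0,0.9],[0,0,0]],
  [8.5,[0.8,0,1.9],[0,0,0]],
  [8.5,[1.1,0,2.8],[0,0,0]],
  [8.5,[1.5,0,3.8],[0,0,0]],
  [8.5,[1.9,0,4.5],[0,0,0]],
  [8.5,[1.9,0,4.7],[0,0,0]],
  [8.5,[1.9,0,4.7],[0,0,0]],
  [2,[1.9,0,4.7],[0,0,0]],
  [2,[1.9,0,4.7],[0,0,0]],
  [2,[1.9,0,4.7],[0,0,0]],
  [2,[1.9,0,4.7],[0,0,0]],
  [2,[1.9,0,4.7],[0,0,0]],
  [2,[1.9,0,4.7],[0,0,0]],
  [2,[1.9,0,4.7],[0,0,0]],
  [2,[1.9,0,4.7],[0,0,0]],
  [2,[1.9,0,4.7],[0,0,0]],
  [2,[1.9,0,4.7],[0,0,0]],
])

```text
clock: 35.9
position: [491.4, -194.5, 43.1]
ee_rot: [0.186, -0.0, 0.983, 0.0]
ft_force: [0.2, -0.4, 4.3]
finger_gap: 22.9
finger_force: 39.2
```

```bash
python3 plan.py 2 20 "491,-194,80;480,-180,148;405,-20,150;402,90,150"
```

```text
21 t 35.9 p [ 491.4 -194.5   43.1] F [ 0.2 -0.4  4.3] gap 22.9
[[2.0,[-0.66,0.03,-1.73],[0.001,0.001,0.0]],[2.0,[-1.31,0.06,-3.45],[0.001,0.001,0.0]],[2.0,[-1.68,0.41,-5.13],[0.001,0.001,0.0]],[2.0,[-2.04,0.76,-6.82],[0.001,0.001,0.0]],[2.0,[-2.41,1.11,-8.5],[0.001,0.001,0.0]],[2.0,[-2.77,1.46,-10.18],[0.001,0.001,0.0]],[2.0,[-2.0,3.24,-10.5],[0.001,0.001,0.0]],[2.0,[-1.24,5.02,-10.83],[0.001,0.001,0.0]],[2.0,[-0.47,6.8,-11.15],[0.001,0.001,0.0]],[2.0,[0.3,8.58,-11.48],[0.001,0.001,0.0]],[2.0,[1.07,10.35,-11.8],[0.001,0.001,0.0]],[2.0,[1.83,12.13,-12.12],[0.001,0.001,0.0]],[2.0,[2.6,13.91,-12.45],[0.001,0.001,0.0]],[2.0,[3.37,15.69,-12.77],[0.001,0.001,0.0]],[2.0,[4.14,17.47,-13.09],[0.001,0.001,0.0]],[2.0,[4.18,19.3,-13.11],[0.001,0.001,0.0]],[2.0,[4.23,21.13,-13.13],[0.001,0.001,0.0]],[2.0,[4.28,22.97,-13.14],[0.001,0.001,0.0]],[2.0,[4.32,24.8,-13.16],[0.001,0.001,0.0]],[2.0,[4.37,26.63,-13.17],[0.001,0.001,0.0]],[2.0,[4.41,28.47,-13.19],[0.001,0.001,0.0]]]
```

play_rows([
  [2,[-0.3,0,-0.7],[0,0,0]],
  [2,[-0.7,0,-1.9],[0,0,0]],
  [2,[-1.3,0.1,-3.4],[0,0,0]],
  [2,[-1.7,0.4,-5.1],[0,0,0]],
  [2,[-2,0.8,-6.8],[0,0,0]],
  [2,[-2.4,1.1,-8.5],[0,0,0]],
  [2,[-2.8,1.5,-10.2],[0,0,0]],
  [2,[-2,3.2,-10.5],[0,0,0]],
  [2,[-1.2,5,-10.8],[0,0,0]],
  [2,[-0.5,6.8,-11.2],[0,0,0]],
  [2,[0.3,8.6,-11.5],[0,0,0]],
  [2,[1.1,10.4,-11.8],[0,0,0]],
  [2,[1.8,12.1,-12.1],[0,0,0]],
  [2,[2.6,13.9,-12.4],[0,0,0]],
  [2,[3.4,15.7,-12.8],[0,0,0]],
  [2,[4.1,17.5,-13.1],[0,0,0]],
  [2,[4.2,19.3,-13.1],[0,0,0]],
  [2,[4.2,21.1,-13.1],[0,0,0]],
  [2,[4.3,22.9,-13.1],[0,0,0]],
  [2,[4.3,24.4,-13.1],[0,0,0]],
])

```text
clock: 37.9
position: [402.9, 50.2, 150.1]
ee_rot: [0.186, -0.0, 0.983, 0.001]
ft_force: [0.4, 0.6, 0.0]
finger_gap: 23.0
finger_force: 39.2
```

```bash
python3 plan.py 2 18 "402,108.5,148;422.5,108.5,90;422.5,108.5,49"
```

```text
11 t 37.9 p [402.9  50.2 150.1] F [0.4 0.6 0. ] gap 23.0
[[2.0,[0.04,1.46,0.04],[0.001,0.002,-0.0]],[2.0,[0.08,2.91,0.08],[0.001,0.002,-0.0]],[2.0,[0.12,4.37,0.13],[0.001,0.002,-0.0]],[2.0,[0.16,5.83,0.17],[0.001,0.002,-0.0]],[2.0,[0.22,5.82,1.71],[0.001,0.002,-0.0]],[2.0,[0.27,5.82,3.24],[0.001,0.002,-0.0]],[2.0,[0.32,5.82,4.78],[0.001,0.002,-0.0]],[2.0,[0.38,5.82,6.32],[0.001,0.002,-0.0]],[2.0,[0.88,5.81,7.59],[0.001,0.002,-0.0]],[2.0,[1.38,5.81,8.86],[0.001,0.002,-0.0]],[2.0,[1.87,5.81,10.13],[0.001,0.002,-0.0]]]
```

play_rows([
  [2,[0.1,1.5,0],[0,0,0]],
  [2,[0.1,2.9,0.1],[0,0,0]],
  [2,[0.1,4.3,0.1],[0,0,0]],
  [2,[0.2,5.2,0.2],[0,0,0]],
  [2,[0.2,5.6,0.6],[0,0,0]],
  [2,[0.2,5.6,1.7],[0,0,0]],
  [2,[0.3,5.6,3.2],[0,0,0]],
  [2,[0.3,5.6,4.8],[0,0,0]],
  [2,[0.4,5.6,6.3],[0,0,0]],
  [2,[0.9,5.6,7.6],[0,0,0]],
  [2,[1.4,5.6,8.9],[0,0,0]],
  [2,[1.7,5.6,9.8],[0,0,0]],
  [2,[1.8,5.6,10.1],[0,0,0]],
  [2,[1.8,5.6,10.1],[0,0,0]],
  [2,[1.8,5.6,10.1],[0,0,0]],
])

```text
clock: 39.4
position: [423.7, 105.6, 49.4]
ee_rot: [0.186, -0.0, 0.983, 0.001]
ft_force: [-0.3, 0.1, 0.6]
finger_gap: 23.3
finger_force: 39.2
```

```bash
python3 w.py pics/w14.png; python3 plan.py 2 15 "422.5,108.5,44.3"
python3 - <<'E'
import numpy as np
z=np.load("/tmp/w.npz"); C,p=z['C'],z['p'].astype(int)
# dark foot & collar: red collar ring at z~17
m=(abs(C[:,:,2]-17)<3)&(p[:,:,0]>2*p[:,:,1])&(p[:,:,0]>50)&(abs(C[:,:,0]-416)<45)&(abs(C[:,:,1]-108)<45)
import cv2
print(C[m].min(0),C[m].max(0),m.sum())
E
```

```text
z66 blob [ 485  240   75   57 3151] mid [409.9 207.8  62.8] med [406.3 205.1  65.9] [192. 161.   7.]
z66 blob [ 217  254  128   38 2342] mid [409.  106.8  65. ] med [406.8 106.5  66. ] [61. 29. 27.]
z66 blob [  0 310  13  32 238] mid [450.  -30.7  61.8] med [450.1 -29.8  61.2] [12. 23. 49.]
z66 blob [257 322  43  29 557] mid [453.4 104.9  65. ] med [452.1 104.4  65.5] [19. 18. 18.]
1 t 39.5 p [423.8 105.6  49.5] F [-1.4  0.9  0.3] gap 23.1
[[2.0,[0.31,0.29,0.44],[0.002,0.002,-0.0]]]
[387.8402926   82.30709613  14.00093684] [439.83843153 136.8486491   19.72088523] 2447
```

play_rows([
  [2,[0.1,0.2,0.1],[0,0,0]],
  [2,[0.2,0.33,0.2],[0,0,0]],
  [2,[0.3,0.33,0.4],[0,0,0]],
  [2,[0.3,0.33,0.45],[0,0,0]],
  [2,[0.3,0.33,0.45],[0,0,0]],
  [4,[0.3,0.33,0.45],[0,0,0]],
  [8.5,[0.3,0.33,0.45],[0,0,0]],
  [8.5,[0.3,0.33,0.45],[0,0,0]],
  [8.5,[0.3,0.33,0.45],[0,0,0]],
  [8.5,[0.3,0.33,0.45],[0,0,0]],
  [8.5,[0.3,0.33,0.45],[0,0,0]],
  [8.5,[0.3,0.33,0.45],[0,0,0]],
  [8.5,[0,0.33,-0.6],[0,0,0]],
  [8.5,[-0.4,0.33,-2.4],[0,0,0]],
  [8.5,[-0.9,0.33,-4.6],[0,0,0]],
  [8.5,[-1.2,0.33,-6.8],[0,0,0]],
  [8.5,[-1.5,0.33,-8.8],[0,0,0]],
  [8.5,[-1.5,0.33,-8.8],[0,0,0]],
  [8.5,[-1.5,0.33,-8.8],[0,0,0]],
])

```text
clock: 41.35
position: [405.2, 108.8, 135.9]
ee_rot: [0.186, -0.0, 0.983, 0.001]
ft_force: [-0.1, -0.4, -1.5]
finger_gap: 85.1
finger_force: 0.0
```

```bash
python3 w.py pics/w15.png; python3 plan.py 8.5 25 "420,20,140;455.5,-42.3,135;455.5,-42.3,92"
```

```text
z66 blob [ 408  172   43   39 1278] mid [410.  207.9  63.1] med [407.4 206.6  66. ] [183. 149.   8.]
z66 blob [ 261  179   39   39 1196] mid [414.9 109.8  63.5] med [411.9 109.6  66.8] [155.  11.   7.]
z66 blob [  52  219   43   34 1042] mid [448.5 -41.5  62.8] med [445.6 -39.6  65.8] [ 27.  50. 110.]
z66 blob [259 236  27  16 195] mid [453.7 103.4  65. ] med [452.3 103.   64.8] [30. 28. 25.]
z66 blob [291 338  61  29 795] mid [607.1 150.6  65. ] med [592.  148.7  65.1] [71. 68. 64.]
z66 blob [165 344  10  13  69] mid [603.5  -2.7  62. ] med [601.1  -1.3  61.3] [69. 65. 60.]
9 t 41.4 p [404.8 108.6 135. ] F [-0.1  0.5 -0.8] gap 84.9
[[8.5,[-0.4,-2.22,0.02],[0.001,-0.001,-0.0]],[8.5,[-0.8,-4.43,0.04],[0.001,-0.001,-0.0]],[8.5,[-1.19,-6.65,0.06],[0.001,-0.001,-0.0]],[8.5,[-1.59,-8.86,0.08],[0.001,-0.001,-0.0]],[8.5,[-2.63,-10.94,0.66],[0.001,-0.001,-0.0]],[8.5,[-3.68,-13.02,1.25],[0.001,-0.001,-0.0]],[8.5,[-4.72,-15.1,1.83],[0.001,-0.001,-0.0]],[8.5,[-3.94,-15.1,3.83],[0.001,-0.001,-0.0]],[8.5,[-3.16,-15.1,5.84],[0.001,-0.001,-0.0]]]
```

Red is standing in the red stand. I'll fetch blue.

play_rows([
  [8.5,[-0.4,-2.2,0],[0,0,0]],
  [8.5,[-0.8,-4.4,0],[0,0,0]],
  [8.5,[-1.2,-6.6,0.1],[0,0,0]],
  [8.5,[-1.6,-8.9,0.1],[0,0,0]],
  [8.5,[-2.6,-10.9,0.7],[0,0,0]],
  [8.5,[-3.7,-13,1.2],[0,0,0]],
  [8.5,[-4.5,-14.7,1.7],[0,0,0]],
  [8.5,[-4.7,-15.1,1.8],[0,0,0]],
  [8.5,[-3.9,-15.1,3.8],[0,0,0]],
  [8.5,[-3.2,-15.1,5.8],[0,0,0]],
  [8.5,[-3.2,-15.1,5.8],[0,0,0]],
  [8.5,[-3.2,-15.1,5.8],[0,0,0]],
])

```text
clock: 42.6
position: [455.8, -41.7, 93.3]
ee_rot: [0.185, -0.0, 0.983, 0.001]
ft_force: [-0.1, 0.7, 0.0]
finger_gap: 85.3
finger_force: 0.0
```

```bash
python3 w.py pics/w16.png; python3 plan.py 8.5 12 "455.5,-42.2,43"
```

```text
z66 blob [ 254  194   48   46 1792] mid [448.4 -42.1  63.1] med [445.4 -42.3  65.9] [ 26.  48. 107.]
z66 blob [519 218  41  24 542] mid [455.4 100.5  65. ] med [454.1 101.5  64.3] [14. 13. 13.]
z66 blob [299 355  31  11 188] mid [599.7 -13.   61.1] med [595.7 -14.3  60.8] [86. 81. 74.]
z66 blob [ 74 394  27   9 126] mid [ 642.5 -208.9   68.6] med [ 643.1 -206.4   69.9] [63. 58. 47.]
5 t 42.6 p [456.4 -41.9  94.3] F [ 0.2 -0.6  0.3] gap 84.7
[[8.5,[0.39,-0.01,0.95],[0.002,0.001,0.0]],[8.5,[0.78,-0.02,1.9],[0.002,0.001,0.0]],[8.5,[1.17,-0.02,2.85],[0.002,0.001,0.0]],[8.5,[1.56,-0.03,3.79],[0.002,0.001,0.0]],[8.5,[1.95,-0.04,4.74],[0.002,0.001,0.0]]]
```

play_rows([
  [8.5,[0.4,0,0.9],[0,0,0]],
  [8.5,[0.8,0,1.9],[0,0,0]],
  [8.5,[1.2,0,2.8],[0,0,0]],
  [8.5,[1.5,0,3.8],[0,0,0]],
  [8.5,[1.9,0,4.5],[0,0,0]],
  [8.5,[1.9,0,4.7],[0,0,0]],
  [8.5,[1.9,0,4.7],[0,0,0]],
  [2,[1.9,0,4.7],[0,0,0]],
  [2,[1.9,0,4.7],[0,0,0]],
  [2,[1.9,0,4.7],[0,0,0]],
  [2,[1.9,0,4.7],[0,0,0]],
  [2,[1.9,0,4.7],[0,0,0]],
  [2,[1.9,0,4.7],[0,0,0]],
  [2,[1.9,0,4.7],[0,0,0]],
  [2,[1.9,0,4.7],[0,0,0]],
  [2,[1.9,0,4.7],[0,0,0]],
  [2,[1.9,0,4.7],[0,0,0]],
])

```text
clock: 44.35
position: [455.9, -42.1, 43.3]
ee_rot: [0.186, -0.0, 0.983, 0.001]
ft_force: [-0.7, 0.9, 3.7]
finger_gap: 23.4
finger_force: 39.3
```

```bash
python3 plan.py 2 18 "456,-42,80;462,-70,145;492,-196.5,143;492,-196.5,95"
```

```text
18 t 44.4 p [455.9 -42.1  43.3] F [-0.7  0.9  3.7] gap 23.4
[[2.0,[-0.45,0.01,-1.14],[0.001,0.001,-0.0]],[2.0,[-0.9,0.01,-2.28],[0.001,0.001,-0.0]],[2.0,[-1.35,0.02,-3.41],[0.001,0.001,-0.0]],[2.0,[-2.09,-0.68,-4.87],[0.001,0.001,-0.0]],[2.0,[-2.82,-1.38,-6.33],[0.001,0.001,-0.0]],[2.0,[-3.55,-2.08,-7.79],[0.001,0.001,-0.0]],[2.0,[-4.29,-2.77,-9.25],[0.001,0.001,-0.0]],[2.0,[-4.63,-4.36,-9.09],[0.001,0.001,-0.0]],[2.0,[-4.97,-5.94,-8.93],[0.001,0.001,-0.0]],[2.0,[-5.31,-7.52,-8.77],[0.001,0.001,-0.0]],[2.0,[-5.65,-9.1,-8.61],[0.001,0.001,-0.0]],[2.0,[-5.99,-10.68,-8.46],[0.001,0.001,-0.0]],[2.0,[-6.33,-12.26,-8.3],[0.001,0.001,-0.0]],[2.0,[-6.67,-13.84,-8.14],[0.001,0.001,-0.0]],[2.0,[-7.01,-15.43,-7.98],[0.001,0.001,-0.0]],[2.0,[-6.42,-15.43,-6.49],[0.001,0.001,-0.0]],[2.0,[-5.84,-15.43,-5.0],[0.001,0.001,-0.0]],[2.0,[-5.25,-15.43,-3.51],[0.001,0.001,-0.0]]]
```

play_rows([
  [2,[-0.2,0,-0.6],[0,0,0]],
  [2,[-0.7,0,-1.8],[0,0,0]],
  [2,[-1.3,0,-3.4],[0,0,0]],
  [2,[-2.1,-0.7,-4.9],[0,0,0]],
  [2,[-2.8,-1.4,-6.3],[0,0,0]],
  [2,[-3.6,-2.1,-7.8],[0,0,0]],
  [2,[-4.3,-2.9,-9.2],[0,0,0]],
  [2,[-4.6,-4.4,-9.1],[0,0,0]],
  [2,[-5,-5.9,-8.9],[0,0,0]],
  [2,[-5.3,-7.5,-8.8],[0,0,0]],
  [2,[-5.7,-9.1,-8.6],[0,0,0]],
  [2,[-6,-10.7,-8.5],[0,0,0]],
  [2,[-6.3,-12.3,-8.3],[0,0,0]],
  [2,[-6.7,-13.8,-8.1],[0,0,0]],
  [2,[-7,-15,-8],[0,0,0]],
  [2,[-7,-15.4,-7.9],[0,0,0]],
  [2,[-6.6,-15.4,-6.9],[0,0,0]],
  [2,[-6,-15.4,-5.4],[0,0,0]],
  [2,[-5.5,-15.4,-4.1],[0,0,0]],
  [2,[-5.5,-15.4,-4.1],[0,0,0]],
])

```text
clock: 46.35
position: [490.4, -194.7, 97.8]
ee_rot: [0.183, -0.0, 0.983, 0.002]
ft_force: [-0.3, 0.2, -0.5]
finger_gap: 23.6
finger_force: 39.2
```

```bash
python3 w.py pics/w17.png; python3 plan.py 2 14 "492.5,-196.5,50"
python3 - <<'E'
import numpy as np
z=np.load("/tmp/w.npz"); C,p=z['C'],z['p'].astype(int)
m=(abs(C[:,:,2]-17)<3)&(p[:,:,2]>2*p[:,:,0])&(p[:,:,2]>50)&(abs(C[:,:,0]-486)<45)&(abs(C[:,:,1]+197)<45)
print(C[m].min(0),C[m].max(0),m.sum())
E
```

```text
z66 blob [257 199  43  22 335] mid [ 476.8 -194.8   67.9] med [ 473.8 -194.7   68.4] [ 96.  98. 109.]
z66 blob [493 325  42  28 865] mid [606.4 -13.1  62.8] med [602.3 -16.1  65.8] [170. 160. 149.]
z66 blob [   8  330   85   23 1157] mid [ 602.7 -367.2   65. ] med [ 602.2 -370.3   64.9] [67. 62. 50.]
z66 blob [132 350  16  13 110] mid [ 619.5 -302.6   67.3] med [ 619.2 -301.8   69.1] [69. 64. 52.]
z66 blob [242 357  59  12 306] mid [ 644.  -201.2   61.1] med [ 644.  -203.6   60.4] [76. 70. 57.]
4 t 46.4 p [ 491.1 -195.2   99.5] F [ 0.8 -0.   0. ] gap 23.4
[[2.0,[0.42,-0.04,1.17],[0.003,-0.002,-0.0]],[2.0,[0.83,-0.07,2.33],[0.003,-0.002,-0.0]],[2.0,[1.25,-0.11,3.5],[0.003,-0.002,-0.0]],[2.0,[1.67,-0.15,4.66],[0.003,-0.002,-0.0]]]
[ 457.69269057 -222.82605176   14.0151518 ] [ 508.80589386 -168.92709835   19.58152734] 1835
```

play_rows([
  [2,[0.4,0,1.2],[0,0,0]],
  [2,[0.8,-0.1,2.3],[0,0,0]],
  [2,[1.3,-0.1,3.5],[0,0,0]],
  [2,[1.6,-0.1,4.4],[0,0,0]],
  [2,[1.7,-0.1,4.7],[0,0,0]],
  [2,[1.7,-0.1,4.7],[0,0,0]],
  [2,[1.7,-0.1,4.7],[0,0,0]],
])

```text
clock: 47.1
position: [493.6, -197.3, 51.5]
ee_rot: [0.186, -0.0, 0.983, 0.001]
ft_force: [0.1, -0.2, -0.2]
finger_gap: 23.5
finger_force: 39.2
```

```bash
python3 plan.py 2 14 "492.5,-196.2,44.3"
```

```text
1 t 47.1 p [ 493.6 -197.3   51.5] F [ 0.1 -0.2 -0.2] gap 23.5
[[2.0,[0.36,0.11,0.63],[0.001,0.001,-0.0]]]
```

play_rows([
  [2,[0.2,0.1,0.3],[0,0,0]],
  [2,[0.35,0.1,0.55],[0,0,0]],
  [2,[0.35,0.1,0.65],[0,0,0]],
  [2,[0.35,0.1,0.65],[0,0,0]],
  [4,[0.35,0.1,0.65],[0,0,0]],
  [8.5,[0.35,0.1,0.65],[0,0,0]],
  [8.5,[0.35,0.1,0.65],[0,0,0]],
  [8.5,[0.35,0.1,0.65],[0,0,0]],
  [8.5,[0.35,0.1,0.65],[0,0,0]],
  [8.5,[0.35,0.1,0.65],[0,0,0]],
  [8.5,[0.35,0.1,0.65],[0,0,0]],
  [8.5,[0,0.1,-0.4],[0,0,0]],
  [8.5,[-0.7,0.1,-2.3],[0,0,0]],
  [8.5,[-1.5,0.1,-4.5],[0,0,0]],
  [8.5,[-2.3,0.1,-6.6],[0,0,0]],
  [8.5,[-3,0.1,-8.6],[0,0,0]],
  [8.5,[-1,1.5,-9.4],[0,0,0]],
  [8.5,[1,3,-10.2],[0,0,0]],
  [8.5,[1,3,-10.2],[0,0,0]],
  [8.5,[1,3,-10.2],[0,0,0]],
])

```text
clock: 49.1
position: [447.0, -167.4, 143.5]
ee_rot: [0.187, -0.0, 0.982, 0.0]
ft_force: [-0.7, 0.1, -0.3]
finger_gap: 85.0
finger_force: 0.0
```

```bash
python3 w.py pics/w18.png
python3 - <<'E'
from h import *
for n in ("top","scene"):
    p,d=env.camera(n); C=cloud(cam(n),d); 
    for k,(x,y) in dict(W=(608,-12),Y=(410,209),R=(416,109),B=(486,-196),K=(449,-42)).items():
        m=(d>0)&(np.hypot(C[:,:,0]-x,C[:,:,1]-y)<24)&(C[:,:,2]>50)&(C[:,:,2]<75)
        print(n,k,m.sum(),C[m].mean(0).round(1) if m.any() else '',p[m].mean(0).round() if m.any() else '')
E
```

```text
z66 blob [222 206  36  34 942] mid [ 485.1 -196.4   62.9] med [ 481.9 -195.8   65.9] [ 27.  51. 116.]
z66 blob [ 37 312  57  19 610] mid [ 602.2 -370.9   65. ] med [ 602.2 -369.9   64.6] [58. 53. 43.]
z66 blob [ 168  329  112   30 1418] mid [ 642.  -222.4   65. ] med [ 638.6 -223.8   65.3] [68. 62. 50.]
top W 163 [606.5 -13.8  64.8] [193. 180. 168.]
top Y 177 [410.7 205.7  65.4] [193. 155.  44.]
top R 165 [415.7 107.7  66.3] [174.  42.  37.]
top B 179 [ 485.7 -196.6   64.8] [ 35.  56. 122.]
top K 0  
scene W 2 [609.7 -27.3  60.2] [121. 116. 109.]
scene Y 153 [406.4 202.5  61.9] [160. 144.  75.]
scene R 172 [411.1 104.1  62.5] [140.  67.  61.]
scene B 198 [ 480.8 -200.    62.4] [ 74.  85. 120.]
scene K 0
```

```bash
python3 -c "
from rig import env
print(env.hand_in())"
```

```text
the job is handed in; nothing more can be done
None
```

All four vials stand upright in the stands matching their caps and the black stand is empty; the final camera check confirmed this before I handed the job in at about 49 s.

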